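# Fetch the slide box from behind the bottles

## Robot

A 6-joint arm with a two-finger parallel gripper is mounted at the origin on the work surface. World frame = base frame: x ahead of the robot, y to its left, z up, the work surface at z = 0. Lengths are in m, angles in rad, forces in N, time in s.
With the tool pointing down it reaches from about 0.375 to 0.9 m from the base axis. Payload 3.1 kg.
Tool frame: the origin (TCP) lies midway between the tips of the shut fingers; the grasp point (between the pads) lies 19 mm behind it; z points along the fingers, y is the direction in which the jaws open and shut (so a half turn about z gives the same grasp; the last joint's range is limited). The gripper opens to 87 mm and grips with 3 to 60 N. Pads are 19 mm wide; open, the fingers measure 117 mm over their backs; the gripper's body (75 mm by 190 mm) begins 51 mm behind the grasp point.
Start: joints at [0.991, 0.527, 1.433, -0, 1.181, -0.178], TCP at [0.244, 0.575, 0.223] pointing down, gripper open.
Joint ranges: [-3.08, 3.08], [-0.75, 2.2], [0.22, 2.44], [-1.43, 4.57], [0, 2.65], [-2.85, 2.85]. Speed limits (rad/s): [2.79, 2.79, 3.14, 3.14, 3.14, 3.14].

## Interface

Orientations are given as a unit quaternion [x, y, z, w].
In Python, from station import get_obs, capture, camera_info, close_job, find_in, silhouettes gives the robot as it stands. The module is installed in compiled form; this text tells all that it offers.
- The arm moves only by the shell command python3 -m crank 'ROWS' [OPENING] [FORCE]. ROWS is JSON, a list of rows, each a list of 4 numbers: the shift along the tool's x, y, z in cm, then the turn about the tool's z in rad. In form: [[tx, ty, tz, yaw], ...]. A call has 1 to 12 rows; each row shifts and turns the commanded pose from where the row before left it, along the tool's axes as they then stand; what a row does not reach is not made up. A row lasts 1/12 s, in which the tool goes at most 41.7 mm and 7.16 degrees, less where a joint would pass 70% of its speed; a pose out of reach is approached as far as the arm can. A call with a gripper value outside its range is refused whole. OPENING is the finger opening in cm, from 0 to 8.7, set as the call begins (- or left out, the last holds). The fingers move at their own pace and stop on an object; FORCE is the grip in N (left out, the last holds). Time passes only in rows, so rows that do not move let the fingers close. It gives the time, the measured TCP pose, the force and the opening at its end, in the units of the state.
- get_obs(): the state, without advancing time (a new reading comes with each control period).
- capture(name): name is "scene" or "top"; returns the picture (400x640x3 uint8, red, green, blue); there is no depth.
- camera_info(name): a dict with "fx", "fy", "cx", "cy" (pixels), "camera_from_world" (4x4, takes a point from world to camera coordinates). Camera axes: x right, y up, looking along -z (the intrinsics and any distortion apply to the point x, -y, -z); pixel columns grow to the right and rows downward; lengths in m; the calibration is good to about 2 mm. A picture is of the moment at which its call begins. camera_info takes no time and is no camera call.
- close_job(): hands the job in, once; it reports no verdict.
Trained networks look in the newest picture that a camera, given by its name, has taken for a name from the list of things; names that differ only in an ending like _2 or _b are one class to them, and where a whole thing is asked for, a point or a joint stands for the part that bears it (a point fixed in the world has none). Each returns a list of dicts, best first, with "confidence" (0 to 1); they miss things now and then, are a little off and sometimes report something else, mostly with a low value. They report only what shows in the picture. A call takes as long as a camera call.
- find_in(label, camera): "point" ([x, y, z] in m, in the coordinates of the camera as it stood for that picture, good to about 4 mm: the middle of the surface that is visible of it).
- silhouettes(label, camera): "mask" (400x640 bool, what is visible of it).
The state is a dict: "time_s": time; "q": joint angles; "qd": joint speeds; "effort": joint torques, N m; "eef_pos": TCP position; "ee_rot": TCP orientation; "contact_force": force on the tool from outside, world axes, zero at the start; "wrist_torque": the same for the moment, N m; "gripper_width": finger opening in m.
Only numpy, scipy, OpenCV 4.12 (cv2) and the standard library are available. Lean on these libraries where they do the work, as an engineer would, in place of code of your own. Each camera call takes 0.05 s, during which the arm holds its last target.

## Task

Get the microscope slide box out from the back of the storage bay: first move the three things standing in front of it (round jar, dropper bottle, square staining jar) onto the empty steel tray so that all three wait there, then stand the slide box upright and square in the low black plastic rest. Then put each of the three back in the bay on the very spot where it stood at the start. Keep all of them upright throughout and leave the beaker and the brass weight beside the slide box where they are.

Things in the scene. Friction and masses are not known exactly. Their poses are not given: they have to be found in the camera images.
- jar_c (a point): round white plastic specimen jar with a paper band and a slightly narrower flat grey lid; diameter 48 mm up to 60 mm above its foot, lid diameter 45 mm above that, 75 mm tall in all, 0.12 kg. Stands upright in the bay's front row. The point is its centre, 37.5 mm above its foot; z is its upright axis
- dropper_c (a point): round amber glass dropper bottle with paper band, black collar and small black rubber bulb; body diameter 40 mm up to 50 mm above its foot, narrowing above (collar 22 mm), 80 mm tall in all, 0.10 kg: grip the body. Stands upright in the bay's front row. The point is on its axis half-way up, 40 mm above its foot; z is its upright axis
- stainjar_c (a point): square glass staining jar with white lid and a small square button on it; 46 x 46 mm up to 64 mm above its foot, lid 42 x 42 mm, 78 mm tall in all, 0.14 kg. Stands upright in the bay's front row, its sides nearly parallel to the bay's. The point is its centre, 39 mm above its foot; x and y are square to its sides
- slidebox_c (a point): closed microscope slide box of grey plastic with a paper label on top, standing on its edge in the bay's back row behind the front three, with some 10 to 20 mm between: too close for a finger; 36 mm (its x) by 100 mm (its y), 82 mm tall, 0.20 kg. After clearing, it can be gripped across its 36 mm from above: there are some 35 mm between it and the bay's back wall. The point is its centre, 41 mm above its foot
- bay: fixed white storage bay: base plate 170 mm (x) by 260 mm (y), top 6 mm above the bench, with a back wall 5 mm thick and 50 mm high along its far (+x) edge, open at the front and sides. The three front things stand in a row along y about 28 mm before (-x of) its centre, some 85 mm apart; which stands where changes. Origin: centre of its underside on the bench; x points to the back wall
- tray: fixed shallow stainless tray, empty at the start: 270 mm (x) by 110 mm (y), walls 4 mm thick, rim 12 mm high, inner floor 4 mm above the bench; the three front things wait on it, flat on its floor, side by side along x. It is on one side of the bay or the other. Origin: centre of its underside
- rest: fixed shallow black plastic tray for the slide box: outside 76 mm (x) by 140 mm (y), walls 5 mm thick, rim 14 mm high, inner floor 5 mm above the bench and 66 by 130 mm in size; the slide box stands in it with its long side along the rest's y, either way round. On the side of the bay opposite to the steel tray. Origin: centre of its underside
- beaker_c (a point): bystander: open stainless beaker, diameter 44 mm, 55 mm tall, in the bay's back row at one end of the slide box; not to be moved. The point is half-way up
- weight_c (a point): bystander: brass weight with a small neck knob, diameter 40 mm, 50 mm tall, in the bay's back row at the other end of the slide box; not to be moved. The point is half-way up

How it is judged:
By the outcome, as a careful person would: the job done as asked, in the order asked, and still so for the second after the job is handed in, with the robot touching nothing.
It also fails if it takes over 144 s, if anything falls off the work surface, if the arm or the gripper's body presses on something with over 40 N, if the wrist force passes 120 N, or if a joint passes its speed limit or range.

## Working session

There is one attempt and no reset: what is moved stays moved. The work goes in short steps, Python scripts to look and compute and a shell command to move; the robot and the scene stay as the last step left them, time stands still between calls to the robot, and variables do not carry over. Pictures are saved under pics/ and viewed, and the job is handed in when it is done.

```bash
mkdir -p pics; ls
python3 - <<'E'
from station import *
import cv2, numpy as np
o=get_obs()
for k,v in o.items(): print(k,np.round(v,4))
for c in ("scene","top"):
    im=capture(c); cv2.imwrite(f"pics/{c}0.png",im[:,:,::-1])
    i=camera_info(c); print(c,{k:(np.round(v,4).tolist() if not isinstance(v,(str,)) else v) for k,v in i.items()})
E
```

```text
pics
time_s 0.0
q [ 0.9905  0.5285  1.4339 -0.      1.1814 -0.1784]
qd [ 0.0002  0.0002  0.0006  0.0006 -0.0002 -0.0006]
effort [ 2.10000e-03 -4.40044e+01 -1.76598e+01  6.35000e-02  5.81000e-02
 -2.00000e-04]
eef_pos [0.244  0.5746 0.2216]
ee_rot [ 1.996e-01  9.799e-01 -1.000e-03 -4.000e-04]
contact_force [ 0.7226 -0.2606  0.0799]
wrist_torque [ 0.0302  0.0288 -0.007 ]
gripper_width 0.0866
scene {'fx': 433.3981, 'fy': 433.3981, 'cx': 320.036, 'cy': 201.2424, 'camera_from_world': [[-0.1107, 0.9938, -0.0097, 0.0784], [-0.548, -0.0529, 0.8348, 0.2491], [0.8291, 0.0978, 0.5505, -1.6364], [0.0, 0.0, 0.0, 1.0]]}
top {'fx': 431.2974, 'fy': 431.2974, 'cx': 321.6127, 'cy': 202.0778, 'camera_from_world': [[0.0143, -0.9999, -0.0001, 0.0051], [0.9968, 0.0143, 0.0789, -0.5558], [-0.0789, -0.0012, 0.9969, -0.9144], [0.0, 0.0, 0.0, 1.0]]}
```

View pics/scene0.png

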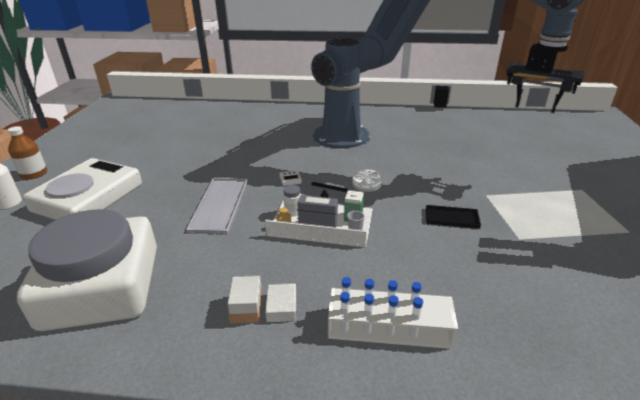

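View pics/top0.png

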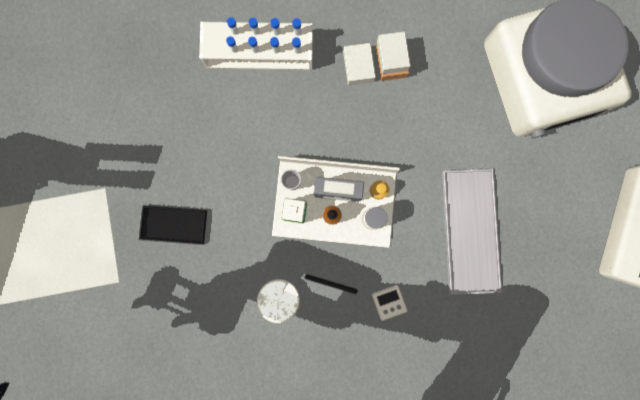

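The top view has the rest at left (+y, around pixel 173,224), the bay in the middle (around 335,200) and the tray at right (around 472,230). The front row from left to right is staining jar (293,210), dropper (332,215) and round jar (375,217). Next I'll measure everything from both views.

```bash
cat > h.py <<'E'
import numpy as np, cv2
from station import *
def P(c,X):
    i=camera_info(c); T=np.array(i["camera_from_world"]); X=np.atleast_2d(X)
    p=X@T[:3,:3].T+T[:3,3]; d=-p[:,2]
    return np.c_[i["cx"]+i["fx"]*p[:,0]/d, i["cy"]-i["fy"]*p[:,1]/d]
def toW(c,p):
    T=np.array(camera_info(c)["camera_from_world"]); return T[:3,:3].T@(np.array(p)-T[:3,3])
def ray(c,u,v):
    i=camera_info(c); T=np.array(i["camera_from_world"])
    d=T[:3,:3].T@np.array([(u-i["cx"])/i["fx"],-(v-i["cy"])/i["fy"],-1]); return -T[:3,:3].T@T[:3,3],d
def atz(c,u,v,z):
    o,d=ray(c,u,v); return o+d*(z-o[2])/d[2]
def tri(ps):
    A=np.zeros((3,3));b=np.zeros(3)
    for c,u,v in ps:
        o,d=ray(c,u,v); d=d/np.linalg.norm(d); M=np.eye(3)-np.outer(d,d); A+=M;b+=M@o
    return np.linalg.solve(A,b)
E
python3 - <<'E'
from h import *
import pickle
D={}
for c in ("scene","top"):
    im=capture(c); D[c]=im
    for l in "jar_c dropper_c stainjar_c slidebox_c beaker_c weight_c bay tray rest".split():
        f=find_in(l,c); s=silhouettes(l,c); D[c,l]=(f,s)
        m=s[0]["mask"] if s else None
        print(c,l,[(np.round(toW(c,x["point"]),4).tolist(),round(x["confidence"],2)) for x in f[:3]], [(round(x["confidence"],2),int(x["mask"].sum()),np.round(np.argwhere(x["mask"])[:,::-1].mean(0),1).tolist()) for x in s[:3]])
pickle.dump(D,open("d0.pkl","wb"))
im=cv2.resize(D["top"][140:310,120:520,::-1],None,fx=2,fy=2,interpolation=cv2.INTER_CUBIC); cv2.imwrite("pics/t1.png",im)
im=cv2.resize(D["scene"][150:260,170:500,::-1],None,fx=2.4,fy=2.4,interpolation=cv2.INTER_CUBIC); cv2.imwrite("pics/s1.png",im)
E
```

```text
scene jar_c [([0.5402, -0.0912, 0.0591], 0.93)] [(0.77, 423, [291.7, 198.6])]
scene dropper_c [] [(0.38, 43, [324.8, 194.0]), (0.23, 425, [291.6, 198.7])]
scene stainjar_c [([0.5548, 0.0731, 0.0649], 0.58)] [(0.61, 373, [352.9, 202.5])]
scene slidebox_c [([0.6016, -0.018, 0.0626], 0.89)] [(0.92, 1114, [317.7, 211.2]), (0.24, 2258, [217.8, 206.6])]
scene beaker_c [([0.6114, 0.0774, 0.0481], 0.79)] [(0.51, 286, [356.0, 219.8])]
scene weight_c [([0.5975, -0.1076, 0.032], 0.75)] [(0.7, 162, [284.0, 216.0])]
scene bay [([0.641, 0.0027, 0.0224], 0.91)] [(0.63, 2035, [321.9, 230.6]), (0.19, 1070, [318.7, 210.9])]
scene tray [([0.5196, -0.3177, 0.0011], 0.74)] [(0.93, 2130, [218.1, 206.8])]
scene rest [([0.5068, 0.3401, -0.0003], 0.57)] [(0.86, 1096, [452.8, 216.5])]
top jar_c [([0.5214, -0.0926, 0.0825], 0.59)] [(0.88, 458, [373.8, 218.3]), (0.24, 293, [379.0, 189.9])]
top dropper_c [([0.5246, -0.0074, 0.0603], 0.81)] [(0.71, 242, [332.0, 215.6])]
top stainjar_c [([0.5318, 0.0682, 0.0828], 0.77)] [(0.89, 525, [294.0, 210.8])]
top slidebox_c [([0.5771, -0.0191, 0.0911], 0.84), ([0.5498, -0.0148, 0.0076], 0.71), ([0.5043, 0.3368, 0.0077], 0.19)] [(0.93, 1080, [338.0, 189.6])]
top beaker_c [([0.6002, 0.0816, 0.0322], 0.69), ([0.5841, -0.109, 0.0348], 0.68), ([0.5774, -0.0206, 0.091], 0.34)] [(0.75, 352, [290.5, 179.6])]
top weight_c [([0.586, -0.106, 0.0383], 0.55)] [(0.75, 276, [379.2, 189.6])]
top bay [([0.5485, -0.0127, 0.0088], 0.75), ([0.5338, 0.0676, 0.0824], 0.73), ([0.4902, -0.318, 0.0005], 0.16)] [(0.84, 6543, [334.8, 203.1])]
top tray [([0.4923, -0.3166, 0.0003], 0.62)] [(0.67, 6451, [471.1, 232.0])]
top rest [([0.5039, 0.338, 0.0065], 0.86)] [(0.7, 2222, [173.0, 225.0])]
```

```bash
sleep 1
```

```text
(no output)
```

View pics/t1.png

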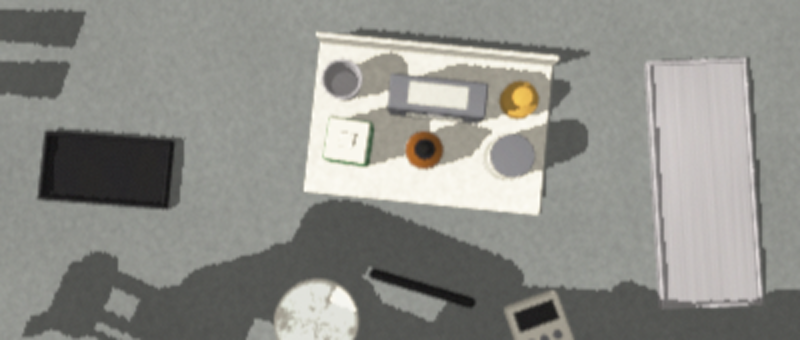

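View pics/s1.png

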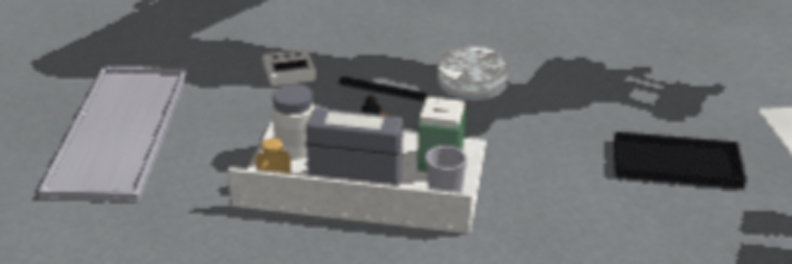

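```bash
cat >> h.py <<'E'
from scipy.optimize import minimize
def cyl(r,z0,z1,n=40):
    a=np.linspace(0,2*np.pi,n,endpoint=False); return np.vstack([np.c_[r*np.cos(a),r*np.sin(a),0*a+z] for z in(z0,z1)])
def box(a,b,z0,z1,cx=0): return np.array([[cx+x*a/2,y*b/2,z] for x in(-1,1) for y in(-1,1) for z in(z0,z1)])
M={"jar_c":[cyl(.024,0,.06),cyl(.0225,.06,.075)],"dropper_c":[cyl(.02,0,.05),cyl(.011,.05,.065),cyl(.006,.065,.08)],
"stainjar_c":[box(.046,.046,0,.064),box(.042,.042,.064,.075)],"slidebox_c":[box(.036,.1,0,.082)],
"beaker_c":[cyl(.022,0,.055)],"weight_c":[cyl(.02,0,.035),cyl(.011,.035,.05)],
"bay":[box(.17,.26,0,.006),box(.005,.26,0,.05,.0825)],"tray":[box(.27,.11,0,.012)],"rest":[box(.076,.14,0,.014)]}
S=4
def render(c,l,x,y,yaw,z):
    R=np.array([[np.cos(yaw),-np.sin(yaw),0],[np.sin(yaw),np.cos(yaw),0],[0,0,1]])
    im=np.zeros((400*S,640*S),np.uint8)
    for p in M[l]:
        q=P(c,p@R.T+[x,y,z]); h=cv2.convexHull(((q+.5)*S*16-8).astype(np.float32)).astype(np.int32)
        cv2.fillConvexPoly(im,h,255,shift=4)
    return im
def fit(c,l,mask,x0,z,rot=True,fill=None):
    m=cv2.resize((mask.astype(np.uint8)*255),None,fx=S,fy=S,interpolation=cv2.INTER_NEAREST)
    if fill is not None: m=cv2.bitwise_or(m,fill)
    mm=m>127
    def f(p):
        r=render(c,l,p[0],p[1],p[2] if rot else 0,z)>127
        return 1-(r&mm).sum()/(r|mm).sum()
    best=None
    for dy in ((-.1,0,.1) if rot else (0,)):
        s=np.array(x0,float)+[0,0,dy]
        s0=np.array([s,s+[.01,0,0],s+[0,.01,0],s+[0,0,.1]])
        r=minimize(f,s,method="Nelder-Mead",options=dict(initial_simplex=s0,xatol=2e-4,fatol=1e-4,maxiter=150))
        if best is None or r.fun<best.fun: best=r
    return best
E
cat > m0.py <<'E'
from h import *
import pickle
D=pickle.load(open("d0.pkl","rb"))
ini={"jar_c":(.521,-.093,0,.006),"dropper_c":(.525,-.007,0,.006),"stainjar_c":(.53,.068,-.07,.006),"slidebox_c":(.577,-.019,-.07,.006),"beaker_c":(.6,.08,0,.006),"weight_c":(.586,-.106,0,.006),"tray":(.492,-.317,0.05,0),"rest":(.504,.338,-.05,0),"bay":(.55,-.013,-.07,0)}
for l,v in ini.items():
    for c in ("top","scene"):
        if not D[c,l][1]: continue
        mk=D[c,l][1][0]["mask"].copy()
        if l=="bay":
            ct=np.argwhere(mk)[:,::-1].astype(np.int32); t=np.zeros((400,640),np.uint8); cv2.fillConvexPoly(t,cv2.convexHull(ct),1)
            mk=t>0
        r=fit(c,l,mk,v[:3],v[3],rot=l in("stainjar_c","slidebox_c","tray","rest","bay"))
        print(l,c,np.round(r.x,4),"IoU",round(1-r.fun,3))
E
python3 m0.py
```

```text
jar_c top [ 0.5209 -0.0975  0.0419] IoU 0.923
jar_c scene [ 0.5238 -0.0966 -0.0127] IoU 0.788
dropper_c top [ 0.525  -0.0083  0.0344] IoU 0.798
dropper_c scene [ 0.435  -0.0054  0.3649] IoU 0.133
stainjar_c top [ 0.5339  0.071  -0.1329] IoU 0.936
stainjar_c scene [0.5289 0.0709 0.0275] IoU 0.65
slidebox_c top [ 0.5797 -0.0205 -0.105 ] IoU 0.954
slidebox_c scene [ 0.5714 -0.0205 -0.0202] IoU 0.827
beaker_c top [0.6013 0.0797 0.04  ] IoU 0.851
beaker_c scene [ 0.5749  0.0802 -0.0848] IoU 0.67
weight_c top [ 0.5838 -0.1107  0.0518] IoU 0.858Traceback (most recent call last):
  File "m0.py", line 12, in <module>
    r=fit(c,l,mk,v[:3],v[3],rot=l in("stainjar_c","slidebox_c","tray","rest","bay"))
  File "h.py", line 46, in fit
    r=minimize(f,s,method="Nelder-Mead",options=dict(initial_simplex=s0,xatol=2e-4,fatol=1e-4,maxiter=150))
    res = _minimize_neldermead(fun, x0, args, callback, bounds=bounds,
                               **options)
    fsim[j] = func(sim[j])
              ~~~~^^^^^^^^
    fx = function(np.copy(x), *(wrapper_args + args))
  File "h.py", line 40, in f
    r=render(c,l,p[0],p[1],p[2] if rot else 0,z)>127
      ~~~~~~^^^^^^^^^^^^^^^^^^^^^^^^^^^^^^^^^^^^
  File "h.py", line 32, in render
    q=P(c,p@R.T+[x,y,z]); h=cv2.convexHull(((q+.5)*S*16-8).astype(np.float32)).astype(np.int32)
  File "h.py", line 4, in P
    i=camera_info(c); T=np.array(i["camera_from_world"]); X=np.atleast_2d(X)
ValueError: time passes only in moves, steps and waits
```

```bash
python3 - <<'E'
from station import camera_info
import pickle
pickle.dump({c:camera_info(c) for c in("top","scene")},open("ci.pkl","wb"))
E
sed -i 's/^from station import \*/from station import get_obs,capture,find_in,silhouettes,close_job\nimport pickle\n_CI=pickle.load(open("ci.pkl","rb"))\ncamera_info=lambda c:_CI[c]/' h.py
cat > m1.py <<'E'
from h import *
D=pickle.load(open("d0.pkl","rb")); c="top"; res={"jar_c":(.5209,-.0975,0),"dropper_c":(.525,-.0083,0),"stainjar_c":(.5339,.071,-.1329),"slidebox_c":(.5797,-.0205,-.105),"beaker_c":(.6013,.0797,0),"weight_c":(.5838,-.1107,0)}
ini={"tray":(.492,-.317,0.05,0),"rest":(.504,.338,-.05,0),"bay":(.55,-.013,-.07,0)}
for l,v in ini.items():
  for c in("top","scene"):
    mk=D[c,l][1][0]["mask"].copy()
    if l=="bay":
        if c=="scene": continue
        ct=np.argwhere(mk)[:,::-1].astype(np.int32); t=np.zeros((400,640),np.uint8); cv2.fillConvexPoly(t,cv2.convexHull(ct),1); mk=t>0
    r=fit(c,l,mk,v[:3],v[3]); print(l,c,np.round(r.x,4),round(1-r.fun,3))
    if c=="top": res[l]=tuple(r.x)
pickle.dump(res,open("r0.pkl","wb"))
for c,(y0,y1,x0,x1),k in(("top",(140,310,120,520),2),("top",(150,250,265,415),5),("scene",(150,260,170,500),2.4)):
    K=4;im=cv2.resize(D[c][:,:,::-1],None,fx=K*1,fy=K*1,interpolation=cv2.INTER_CUBIC)
    for l,v in res.items():
        r=render(c,l,*v,z=0 if l in ini else .006)
        ct,_=cv2.findContours(r,cv2.RETR_EXTERNAL,cv2.CHAIN_APPROX_NONE); cv2.drawContours(im,ct,-1,(0,0,255),1)
    im=cv2.resize(im[y0*4:y1*4,x0*4:x1*4],None,fx=k/4,fy=k/4,interpolation=cv2.INTER_AREA)
    cv2.imwrite(f"pics/o_{c}{k}.png",im)
E
python3 m1.py
```

```text
tray top [ 0.4977 -0.3155  0.0539] 0.979
tray scene [ 0.5028 -0.3126  0.0698] 0.935
rest top [ 0.5016  0.3392 -0.059 ] 0.947
rest scene [ 0.506   0.3398 -0.0634] 0.956
bay top [ 0.5548 -0.0144 -0.0885] 0.969
```

View pics/o_top5.png

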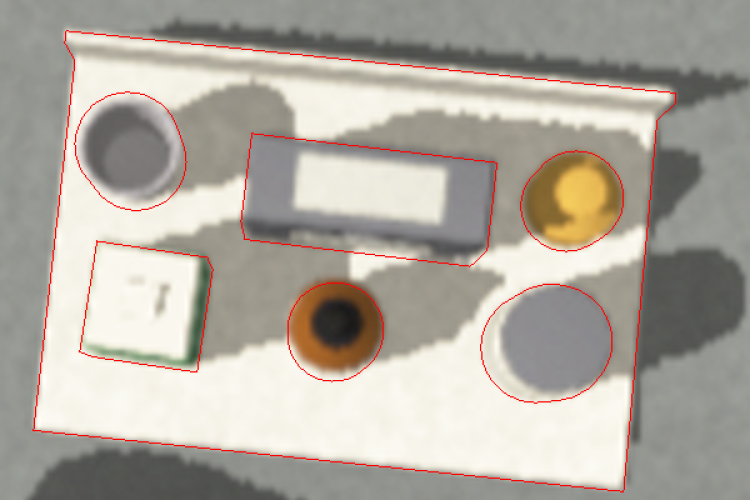

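View pics/o_scene2.4.png

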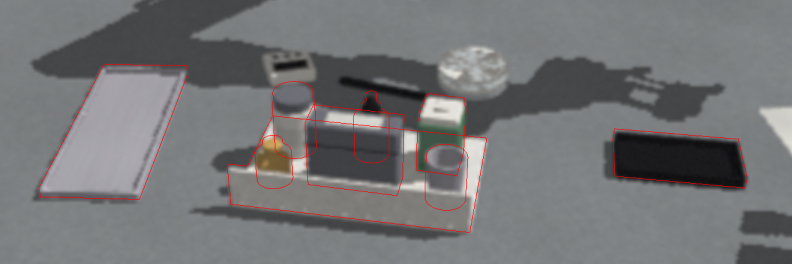

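View pics/o_top2.png

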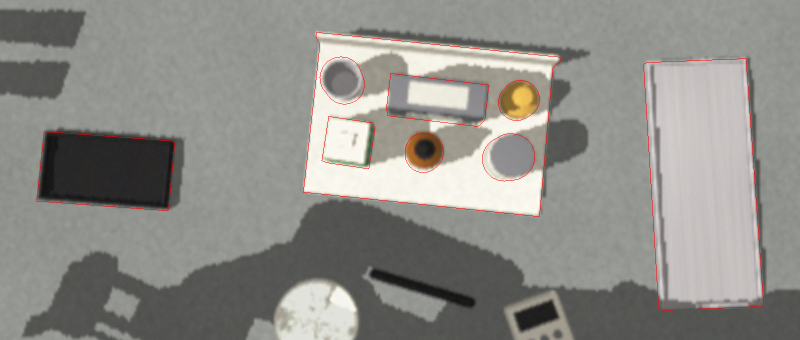

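Run:
```python
from h import *
D=pickle.load(open("d0.pkl","rb"));res=pickle.load(open("r0.pkl","rb"))
a=D["top"][192:227,275:312,::-1]; b=D["scene"][180:224,275:385,::-1]
A=cv2.resize(a,None,fx=14,fy=14,interpolation=cv2.INTER_CUBIC)
for yw,col in((-.1329,(0,0,255)),(-.088,(255,0,0))):
    r=render("top","stainjar_c",.5339,.071,yw,.006); r=cv2.resize(r[192*4:227*4,275*4:312*4],None,fx=3.5,fy=3.5,interpolation=cv2.INTER_NEAREST)
    ct,_=cv2.findContours(r,0,2); cv2.drawContours(A,ct,-1,col,1)
cv2.imwrite("pics/za.png",A)
cv2.imwrite("pics/zb.png",cv2.resize(b,None,fx=7,fy=7,interpolation=cv2.INTER_CUBIC))
```

```text
(no output)
```

View pics/za.png

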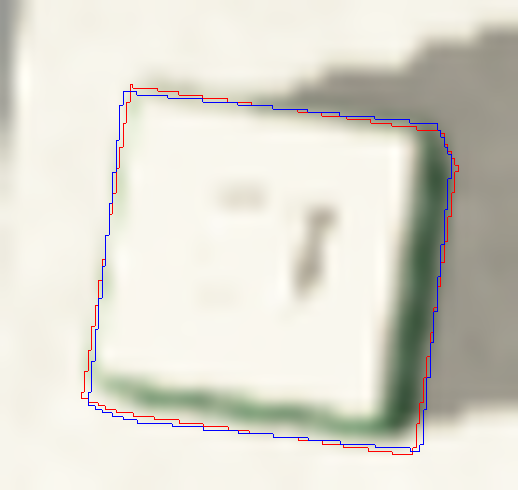

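View pics/zb.png

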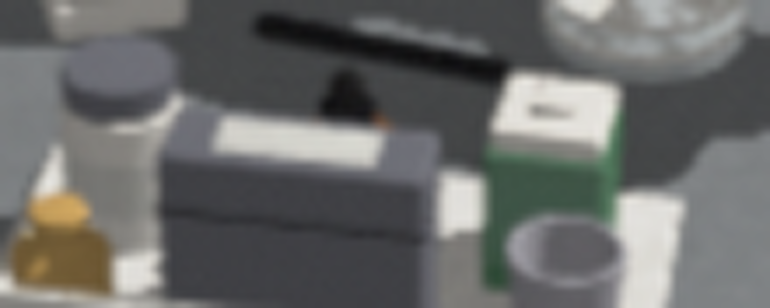

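Run:
```python
from h import *
for n,s,t in(("jar",(291.2,188.4),(375.5,217.5)),("box",(317.4,199.8),(338.7,186.9)),("stain",(353.9,194.9),(292.9,209.7)),("dropper",(324.1,190.6),(331.9,213.7))):
    X=tri([("scene",*s),("top",*t)]); print(n,np.round(X,4),np.round(P("scene",X)-s,1),np.round(P("top",X)-t,1))
for n,t,z in(("jar",(375.5,217.5),.081),("box",(338.7,186.9),.088),("stain",(292.9,209.7),.081),("dropper",(331.9,213.7),.086)): print(n,np.round(atz("top",*t,z),4))
o=get_obs();print(o["time_s"],o["eef_pos"])
from scipy.spatial.transform import Rotation as R
print(R.from_quat(o["ee_rot"]).as_matrix().round(3))
```

```text
jar [ 0.5214 -0.0977  0.0792] [[0.3 0. ]] [[ 0.3 -0. ]]
box [ 0.5818 -0.0206  0.0868] [[-0.2 -0. ]] [[-0.3  0. ]]
stain [0.5349 0.0713 0.0773] [[-0.  0.]] [[-0.  0.]]
dropper [ 0.5276 -0.0083  0.0815] [[0. 0.]] [[ 0. -0.]]
jar [ 0.5212 -0.0968  0.081 ]
box [ 0.5818 -0.0212  0.088 ]
stain [0.5347 0.071  0.081 ]
dropper [ 0.5274 -0.0081  0.086 ]
2.0 [0.24438969 0.57524408 0.22255458]
[[-0.92   0.391  0.   ]
 [ 0.391  0.92   0.   ]
 [ 0.     0.    -1.   ]]
```

```bash
cat > go.py <<'E'
# usage: go.py x y z a  -> how far from the measured pose, in tool axes (cm) after the turn
import sys,numpy as np
from station import get_obs
from scipy.spatial.transform import Rotation as R
o=get_obs(); x,y,z,a=map(float,sys.argv[1:5])
m=R.from_quat(o["ee_rot"]).as_matrix(); cur=np.arctan2(-m[0,1],m[1,1])
t=R.from_euler("z",a).as_matrix()@np.diag([-1,1,-1.])
d=np.array([x,y,z])-o["eef_pos"]; c=t.T@d*100
print("t",round(o["time_s"],2),"pos",np.round(o["eef_pos"],4),"ang",round(cur,4),"tilt",np.round(m[:,2],3),"turn",round(-(a-cur),4),"shift_after",c.round(2),"w",round(o["gripper_width"],4),"F",np.round(o["contact_force"],1))
E
python3 go.py .521 -.097 .15 -.0885
```

```text
t 2.0 pos [0.2444 0.5752 0.2226] ang -0.4018 tilt [ 0.  0. -1.] turn -0.3133 shift_after [-33.49 -64.52   7.26] w 0.0867 F [-0.4 -0.6  0.7]
```

```bash
python3 -m crank '[[0,0,0,-0.12],[0,0,0,-0.12],[0,0,0,-0.0735]]' 6.2 20; python3 go.py .521 -.097 .15 -.0885
```

```text
time_s: 2.25
eef_pos: [0.2444, 0.5752, 0.2225]
ee_rot: [0.042, 0.999, -0.0, -0.0]
contact_force: [-0.1, 1.2, 0.6]
gripper_width: 0.0743
t 2.25 pos [0.2444 0.5752 0.2225] ang -0.0831 tilt [-0. -0. -1.] turn 0.0054 shift_after [-33.49 -64.51   7.25] w 0.0743 F [-0.1  1.2  0.6]
```

```bash
python3 -m crank '[[-0.8,-1.6,0,0.005],[-1.6,-3.1,0,0],[-1.6,-3.1,0,0],[-1.6,-3.1,0,0],[-1.6,-3.1,0,0],[-1.6,-3.1,0,0],[-1.6,-3.1,0,0],[-1.6,-3.1,0,0],[-1.6,-3.1,0,0],[-1.6,-3.1,0,0],[-1.6,-3.1,0,0],[-1.6,-3.1,0,0]]' && python3 -m crank '[[-1.6,-3.1,0,0],[-1.6,-3.1,0,0],[-1.6,-3.1,0,0],[-1.6,-3.1,0,0],[-1.6,-3.1,0,0],[-1.6,-3.1,0,0],[-1.6,-3.1,0,0],[-1.6,-3.1,1,0],[-1.2,-2.4,2,0],[-0.8,-1.6,2,0],[0,0,1,0],[0,0,0,0]]'; python3 go.py .521 -.097 .15 -.0885
```

```text
time_s: 3.25
eef_pos: [0.3949, 0.2011, 0.2229]
ee_rot: [0.047, 0.999, 0.0, 0.0]
contact_force: [0.6, 0.7, 0.3]
gripper_width: 0.062
time_s: 4.25
eef_pos: [0.5134, -0.098, 0.1603]
ee_rot: [0.048, 0.999, 0.001, -0.003]
contact_force: [-0.1, 0.9, -0.5]
gripper_width: 0.0618
t 4.25 pos [ 0.5134 -0.098   0.1603] ang -0.0956 tilt [-0.005  0.002 -1.   ] turn -0.0071 shift_after [-0.75  0.16  1.03] w 0.0618 F [-0.1  0.9 -0.5]
```

```bash
python3 -m crank '[[-0.7,0.1,0,0],[0,0,0,0],[0,0,0,0]]' ; python3 go.py .521 -.097 .029 -.0885
```

```text
time_s: 4.5
eef_pos: [0.5229, -0.0967, 0.1638]
ee_rot: [0.046, 0.999, -0.0, 0.001]
contact_force: [0.2, -0.2, -0.1]
gripper_width: 0.0618
t 4.5 pos [ 0.5229 -0.0967  0.1638] ang -0.0915 tilt [ 0.002 -0.001 -1.   ] turn -0.003 shift_after [ 0.19 -0.05 13.48] w 0.0618 F [ 0.2 -0.2 -0.1]
```

```bash
python3 -m crank '[[0.1,0,1,0],[0,0,2,0],[0,0,2,0],[0,0,2,0],[0,0,2,0],[0,0,1.5,0],[0,0,1,0],[0,0,1,0],[0,0,0.8,0],[0,0,0,0],[0,0,0,0]]' ; python3 go.py .521 -.097 .029 -.0885
python3 - <<'E'
from h import *
im=capture("top"); cv2.imwrite("pics/t2.png",cv2.resize(im[140:310,230:480,::-1],None,fx=3,fy=3,interpolation=cv2.INTER_CUBIC))
im=capture("scene"); cv2.imwrite("pics/s2.png",cv2.resize(im[120:260,200:440,::-1],None,fx=3,fy=3,interpolation=cv2.INTER_CUBIC))
E
```

```text
time_s: 5.42
eef_pos: [0.5212, -0.0973, 0.0297]
ee_rot: [0.046, 0.999, -0.0, 0.0]
contact_force: [-0.4, 0.6, -0.3]
gripper_width: 0.062
t 5.42 pos [ 0.5212 -0.0973  0.0297] ang -0.093 tilt [ 0. -0. -1.] turn -0.0045 shift_after [0.02 0.03 0.07] w 0.062 F [-0.4  0.6 -0.3]
```

View pics/s2.png

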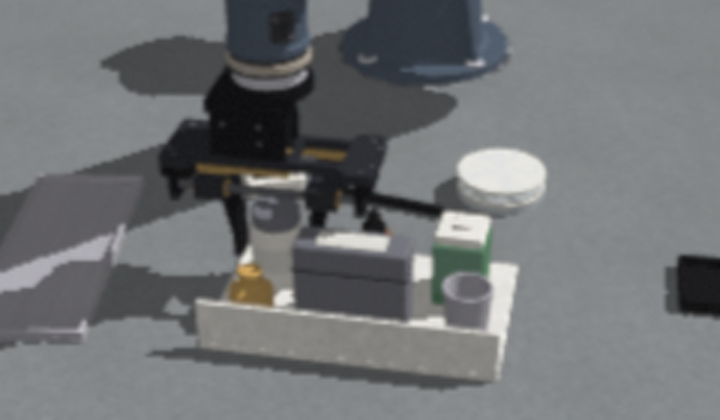

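The jar (around pixel 275,230 in the crop) stands between the two fingers, with nothing touched. Next I close on it and lift.

```bash
python3 -m crank '[[0,0,0,0],[0,0,0,0],[0,0,0,0],[0,0,0,0],[0,0,0,0],[0,0,0,0]]' 3.5 20; python3 go.py .521 -.097 .029 -.0885;  python3 -m crank '[[0,0,-0.3,0],[0,0,-1,0],[0,0,-2,0],[0,0,-2,0],[0,0,-2,0],[0,0,-2,0],[0,0,-2,0],[0,0,-1.5,0],[0,0,0,0]]'; python3 go.py .578 -.311 .16 -.0885
```

```text
time_s: 6.02
eef_pos: [0.5213, -0.0976, 0.03]
ee_rot: [0.047, 0.999, -0.0, 0.0]
contact_force: [-0.5, -0.8, 4.3]
gripper_width: 0.0474
t 6.02 pos [ 0.5213 -0.0976  0.03  ] ang -0.0932 tilt [ 0.001 -0.    -1.   ] turn -0.0047 shift_after [0.03 0.06 0.1 ] w 0.0474 F [-0.5 -0.8  4.3]
time_s: 6.77
eef_pos: [0.5228, -0.098, 0.1609]
ee_rot: [0.047, 0.999, -0.001, 0.003]
contact_force: [0.1, -0.2, -1.8]
gripper_width: 0.0471
t 6.77 pos [ 0.5228 -0.098   0.1609] ang -0.0932 tilt [ 0.006 -0.002 -1.   ] turn -0.0047 shift_after [ -7.38 -20.73   0.09] w 0.0471 F [ 0.1 -0.2 -1.8]
```

```bash
python3 -m crank '[[-0.3,-1,0,0],[-0.8,-2.2,0,0],[-0.8,-2.2,0,0],[-0.8,-2.2,0,0],[-0.8,-2.2,0,0],[-0.8,-2.2,0,0],[-0.8,-2.2,0,0],[-0.8,-2.2,0,0],[-0.8,-2.2,0,0],[-0.6,-1.5,0,0],[-0.1,-0.6,0,0],[0,0,0,0]]'; python3 -m crank '[[0,0,0,0],[0,0,0,0]]'; python3 go.py .578 -.311 .0285 -.0885
```

```text
time_s: 7.77
eef_pos: [0.5745, -0.3121, 0.1557]
ee_rot: [0.048, 0.999, 0.0, -0.001]
contact_force: [-0.4, -0.2, -1.7]
gripper_width: 0.0474
time_s: 7.93
eef_pos: [0.5744, -0.309, 0.1566]
ee_rot: [0.046, 0.999, 0.001, -0.001]
contact_force: [0.4, 0.2, -1.2]
gripper_width: 0.0475
t 7.93 pos [ 0.5744 -0.309   0.1566] ang -0.0928 tilt [-0.002  0.002 -1.   ] turn -0.0043 shift_after [-0.37 -0.17 12.81] w 0.0475 F [ 0.4  0.2 -1.2]
```

```bash
python3 -m crank '[[-0.3,-0.1,1,0],[0,0,2,0],[0,0,2,0],[0,0,2,0],[0,0,2,0],[0,0,1.5,0],[0,0,1,0],[0,0,0.5,0],[0,0,0.3,0],[0,0,0,0],[0,0,0,0]]'; python3 go.py .578 -.311 .0285 -.0885
```

```text
time_s: 8.85
eef_pos: [0.5789, -0.312, 0.0353]
ee_rot: [0.047, 0.999, -0.0, 0.001]
contact_force: [0.4, 0.1, -1.3]
gripper_width: 0.0472
t 8.85 pos [ 0.5789 -0.312   0.0353] ang -0.0931 tilt [ 0.001 -0.001 -1.   ] turn -0.0046 shift_after [0.09 0.09 0.68] w 0.0472 F [ 0.4  0.1 -1.3]
```

```bash
python3 -m crank '[[0,0,0.3,0],[0,0,0.2,0],[0,0,0.1,0],[0,0,0,0],[0,0,0,0]]'; python3 go.py .578 -.311 .0285 -.0885
```

```text
time_s: 9.27
eef_pos: [0.5783, -0.3118, 0.0286]
ee_rot: [0.047, 0.999, -0.0, 0.0]
contact_force: [0.1, 0.6, -1.0]
gripper_width: 0.0473
t 9.27 pos [ 0.5783 -0.3118  0.0286] ang -0.0934 tilt [ 0. -0. -1.] turn -0.0049 shift_after [0.03 0.07 0.01] w 0.0473 F [ 0.1  0.6 -1. ]
```

```bash
python3 -m crank '[[0,0,0.06,0],[0,0,0.04,0],[0,0,0,0],[0,0,0,0]]'; python3 -m crank '[[0,0,0,0],[0,0,0,0],[0,0,0,0],[0,0,0,0],[0,0,-1,0],[0,0,-2,0],[0,0,-2.5,0],[0,0,-2.5,0],[0,0,-2.5,0],[0,0,-2.5,0],[0,0,0,0]]' 6.4; python3 go.py .526 -.008 .16 -.0885
python3 - <<'E'
from h import *
im=capture("top"); cv2.imwrite("pics/t3.png",cv2.resize(im[140:310,270:530,::-1],None,fx=3,fy=3,interpolation=cv2.INTER_CUBIC))
im=capture("scene"); cv2.imwrite("pics/s3.png",cv2.resize(im[120:260,180:440,::-1],None,fx=3,fy=3,interpolation=cv2.INTER_CUBIC))
E
```

```text
time_s: 9.6
eef_pos: [0.5784, -0.3118, 0.028]
ee_rot: [0.047, 0.999, -0.0, 0.0]
contact_force: [0.3, -0.7, 3.2]
gripper_width: 0.0473
time_s: 10.52
eef_pos: [0.5814, -0.3139, 0.1642]
ee_rot: [0.047, 0.999, -0.003, 0.005]
contact_force: [0.4, -0.3, 0.8]
gripper_width: 0.0639
t 10.52 pos [ 0.5814 -0.3139  0.1642] ang -0.0931 tilt [ 0.009 -0.007 -1.   ] turn -0.0046 shift_after [ 8.22 29.98  0.42] w 0.0639 F [ 0.4 -0.3  0.8]
```

View pics/s3.png

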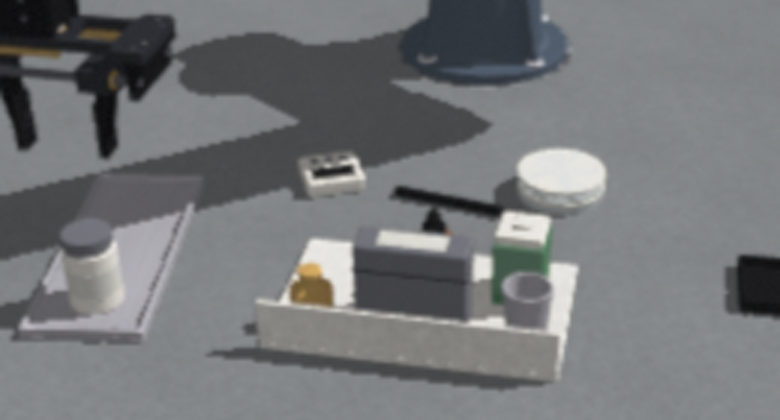

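The jar stands upright on the tray. The dropper is next.

```bash
python3 -m crank '[[0.4,1.3,0,-0.004],[0.8,3,0,0],[0.8,3,0,0],[0.8,3,0,0],[0.8,3,0,0],[0.8,3,0,0],[0.8,3,0,0],[0.8,3,0,0],[0.8,3,0,0],[0.8,3,0,0],[0.4,1.3,0,0],[0,0,0,0]]' 5.8;python3 -m crank '[[0,0,0,0],[0,0,0,0]]'; python3 go.py .526 -.008 .023 -.0885
```

```text
time_s: 11.62
eef_pos: [0.5219, -0.006, 0.1562]
ee_rot: [0.043, 0.999, 0.001, -0.003]
contact_force: [0.0, -0.3, -0.5]
gripper_width: 0.0579
time_s: 11.78
eef_pos: [0.5252, -0.0104, 0.1571]
ee_rot: [0.045, 0.999, -0.0, -0.0]
contact_force: [0.6, -0.3, 0.5]
gripper_width: 0.0581
t 11.78 pos [ 0.5252 -0.0104  0.1571] ang -0.0894 tilt [-0. -0. -1.] turn -0.0009 shift_after [-0.06  0.25 13.41] w 0.0581 F [ 0.6 -0.3  0.5]
```

```bash
python3 -m crank '[[-0.1,0.2,1,0],[0,0,2,0],[0,0,2,0],[0,0,2,0],[0,0,2,0],[0,0,1.5,0],[0,0,1,0],[0,0,1,0],[0,0,0.8,0],[0,0,0,0],[0,0,0,0]]' ; python3 go.py .526 -.008 .023 -.0885
python3 - <<'E'
from h import *
im=capture("scene"); cv2.imwrite("pics/s4.png",cv2.resize(im[120:260,180:440,::-1],None,fx=3,fy=3,interpolation=cv2.INTER_CUBIC))
E
```

```text
time_s: 12.7
eef_pos: [0.5263, -0.008, 0.0244]
ee_rot: [0.045, 0.999, 0.0, -0.0]
contact_force: [0.4, -1.1, 0.3]
gripper_width: 0.0578
t 12.7 pos [ 0.5263 -0.008   0.0244] ang -0.0896 tilt [-0.  0. -1.] turn -0.0011 shift_after [0.03 0.   0.14] w 0.0578 F [ 0.4 -1.1  0.3]
```

View pics/s4.png

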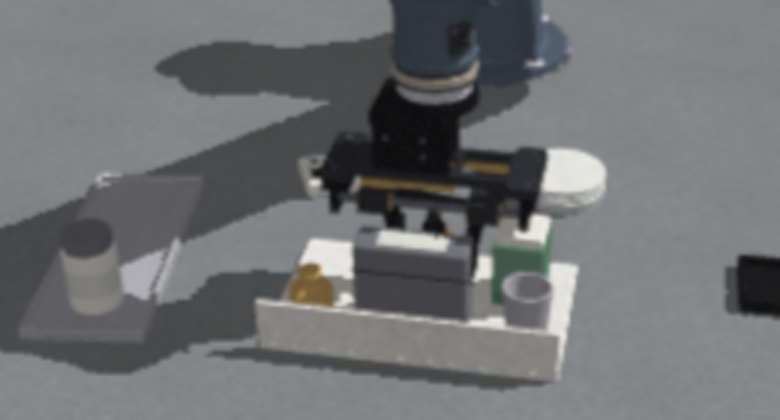

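```bash
python3 -m crank '[[0,0,0,0],[0,0,0,0],[0,0,0,0],[0,0,0,0],[0,0,0,0],[0,0,0,0]]' 2.6 20; python3 go.py .526 -.008 .023 -.0885;  python3 -m crank '[[0,0,-0.3,0],[0,0,-1,0],[0,0,-2,0],[0,0,-2,0],[0,0,-2,0],[0,0,-2,0],[0,0,-2,0],[0,0,-1.5,0],[0,0,-0.5,0],[0,0,0,0],[0,0,0,0]]'; python3 go.py .498 -.3155 .16 -.0885
```

```text
time_s: 13.25
eef_pos: [0.5266, -0.0079, 0.0251]
ee_rot: [0.045, 0.999, -0.0, 0.0]
contact_force: [-1.4, 0.2, 4.6]
gripper_width: 0.0389
t 13.25 pos [ 0.5266 -0.0079  0.0251] ang -0.0891 tilt [ 0.001 -0.    -1.   ] turn -0.0006 shift_after [ 0.06 -0.01  0.21] w 0.0389 F [-1.4  0.2  4.6]
time_s: 14.17
eef_pos: [0.5257, -0.0077, 0.1574]
ee_rot: [0.045, 0.999, 0.0, -0.0]
contact_force: [-0.5, 0.5, -2.3]
gripper_width: 0.0392
t 14.17 pos [ 0.5257 -0.0077  0.1574] ang -0.0893 tilt [-0.001  0.    -1.   ] turn -0.0008 shift_after [  0.04 -30.9   -0.26] w 0.0392 F [-0.5  0.5 -2.3]
```

```bash
python3 -m crank '[[0,-1.2,0,0],[0,-2.5,0,0],[0,-3,0,0],[0,-3,0,0],[0,-3,0,0],[0,-3,0,0],[0,-3,0,0],[0,-3,0,0],[0,-3,0,0],[0,-3,0,0],[0,-2,0,0],[0,-1.2,0,0]]'; python3 -m crank '[[0,0,0,0],[0,0,0,0],[0,0,0,0]]'; python3 go.py .498 -.3155 .0235 -.0885
```

```text
time_s: 15.17
eef_pos: [0.4974, -0.3189, 0.156]
ee_rot: [0.046, 0.999, 0.0, -0.001]
contact_force: [-0.4, -0.1, -2.5]
gripper_width: 0.0392
time_s: 15.42
eef_pos: [0.498, -0.3139, 0.1568]
ee_rot: [0.044, 0.999, 0.001, -0.001]
contact_force: [-0.1, -0.0, -1.3]
gripper_width: 0.0394
t 15.42 pos [ 0.498  -0.3139  0.1568] ang -0.0888 tilt [-0.002  0.002 -1.   ] turn -0.0003 shift_after [-1.000e-02 -1.600e-01  1.333e+01] w 0.0394 F [-0.1 -0.  -1.3]
```

```bash
python3 -m crank '[[0,-0.1,1,0],[0,0,2,0],[0,0,2,0],[0,0,2,0],[0,0,2,0],[0,0,1.5,0],[0,0,1,0],[0,0,0.8,0],[0,0,0.6,0],[0,0,0,0],[0,0,0,0]]'; python3 go.py .498 -.3155 .0227 -.0885
```

```text
time_s: 16.33
eef_pos: [0.4989, -0.3166, 0.0288]
ee_rot: [0.044, 0.999, -0.0, 0.0]
contact_force: [-0.3, -0.4, -0.3]
gripper_width: 0.0391
t 16.33 pos [ 0.4989 -0.3166  0.0288] ang -0.0889 tilt [ 0. -0. -1.] turn -0.0004 shift_after [0.1  0.1  0.61] w 0.0391 F [-0.3 -0.4 -0.3]
```

```bash
python3 -m crank '[[0,0,0.3,0],[0,0,0.2,0],[0,0,0.1,0],[0,0,0,0],[0,0,0,0]]'; python3 go.py .498 -.3155 .0227 -.0885
```

```text
time_s: 16.75
eef_pos: [0.4988, -0.3169, 0.0231]
ee_rot: [0.045, 0.999, -0.0, 0.0]
contact_force: [-0.3, 0.1, 2.6]
gripper_width: 0.0392
t 16.75 pos [ 0.4988 -0.3169  0.0231] ang -0.0894 tilt [ 0.001 -0.001 -1.   ] turn -0.0009 shift_after [0.09 0.13 0.04] w 0.0392 F [-0.3  0.1  2.6]
```

```bash
python3 -m crank '[[0,0,0,0],[0,0,0,0],[0,0,0,0],[0,0,0,0],[0,0,-1,0],[0,0,-2,0],[0,0,-2.5,0],[0,0,-2.5,0],[0,0,-2.5,0],[0,0,-2.5,0],[0,0,-0.5,0.0315],[0,0,0,0]]' 6.2;  python3 go.py .5345 .0712 .16 -.12
python3 - <<'E'
from h import *
im=capture("scene"); cv2.imwrite("pics/s5.png",cv2.resize(im[120:260,180:440,::-1],None,fx=3,fy=3,interpolation=cv2.INTER_CUBIC))
E
```

```text
time_s: 17.75
eef_pos: [0.4999, -0.3178, 0.1609]
ee_rot: [0.061, 0.998, -0.002, 0.002]
contact_force: [-0.2, 0.6, -0.5]
gripper_width: 0.0619
t 17.75 pos [ 0.4999 -0.3178  0.1609] ang -0.1212 tilt [ 0.005 -0.004 -1.   ] turn -0.0012 shift_after [ 1.22 39.03  0.09] w 0.0619 F [-0.2  0.6 -0.5]
```

View pics/s5.png

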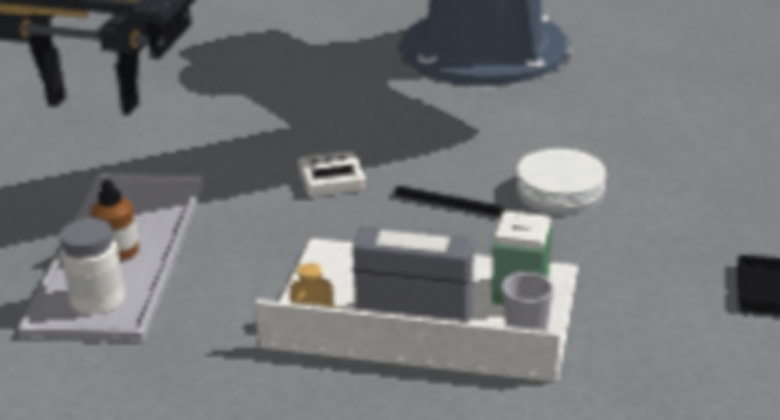

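Dropper and jar both stand upright on the tray. The staining jar is next.

```bash
python3 -m crank '[[0.1,1.5,0,0],[0.1,3.6,0,0],[0.1,3.6,0,0],[0.1,3.6,0,0],[0.1,3.6,0,0],[0.1,3.6,0,0],[0.1,3.6,0,0],[0.1,3.6,0,0],[0.1,3.6,0,0],[0.1,3.6,0,0],[0.1,3.6,0,0],[0.1,1.5,0,0]]';python3 -m crank '[[0,0,0,0],[0,0,0,0],[0,0,0,0]]'; python3 go.py .5345 .0712 .029 -.12
```

```text
time_s: 18.8
eef_pos: [0.5314, 0.077, 0.1562]
ee_rot: [0.059, 0.998, 0.001, -0.002]
contact_force: [0.2, 0.1, 0.4]
gripper_width: 0.0623
time_s: 19.05
eef_pos: [0.5327, 0.0719, 0.1567]
ee_rot: [0.06, 0.998, -0.0, -0.001]
contact_force: [-0.8, -0.6, 0.3]
gripper_width: 0.0616
t 19.05 pos [0.5327 0.0719 0.1567] ang -0.1203 tilt [-0.002 -0.    -1.   ] turn -0.0003 shift_after [-0.19 -0.04 12.77] w 0.0616 F [-0.8 -0.6  0.3]
```

```bash
python3 -m crank '[[-0.1,0,1,0],[0,0,2,0],[0,0,2,0],[0,0,2,0],[0,0,2,0],[0,0,1.5,0],[0,0,1,0],[0,0,0.6,0],[0,0,0.6,0],[0,0,0,0],[0,0,0,0]]' ; python3 go.py .5345 .0712 .029 -.12
python3 - <<'E'
from h import *
im=capture("scene"); cv2.imwrite("pics/s6.png",cv2.resize(im[120:260,180:440,::-1],None,fx=3,fy=3,interpolation=cv2.INTER_CUBIC))
E
```

```text
time_s: 19.97
eef_pos: [0.5349, 0.0716, 0.0307]
ee_rot: [0.061, 0.998, -0.0, 0.0]
contact_force: [0.1, -1.1, 0.7]
gripper_width: 0.062
t 19.97 pos [0.5349 0.0716 0.0307] ang -0.1212 tilt [ 0. -0. -1.] turn -0.0012 shift_after [ 0.04 -0.05  0.17] w 0.062 F [ 0.1 -1.1  0.7]
```

View pics/s6.png

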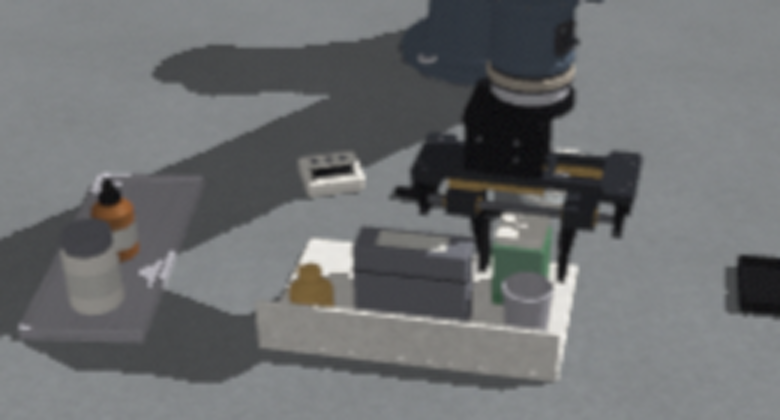

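```bash
python3 -m crank '[[0,0,0,0],[0,0,0,0],[0,0,0,0],[0,0,0,0],[0,0,0,0],[0,0,0,0]]' 3.2 22; python3 go.py .5345 .0712 .029 -.12;  python3 -m crank '[[0,0,-0.3,0],[0,0,-1,0],[0,0,-2,0],[0,0,-2,0],[0,0,-2,0],[0,0,-2,0],[0,0,-2,0],[0,0,-1.5,0],[0,0,-0.2,0],[0,0,0,0],[0,0,0,0]]'; python3 go.py .418 -.320 .16 0
```

```text
time_s: 20.52
eef_pos: [0.535, 0.0718, 0.0311]
ee_rot: [0.06, 0.998, -0.0, 0.001]
contact_force: [0.4, -0.5, 4.1]
gripper_width: 0.0456
t 20.52 pos [0.535  0.0718 0.0311] ang -0.1205 tilt [ 0.001 -0.    -1.   ] turn -0.0005 shift_after [ 0.05 -0.07  0.21] w 0.0456 F [ 0.4 -0.5  4.1]
time_s: 21.43
eef_pos: [0.5339, 0.072, 0.16]
ee_rot: [0.06, 0.998, 0.0, -0.001]
contact_force: [-0.6, -0.6, -1.9]
gripper_width: 0.0458
t 21.43 pos [0.5339 0.072  0.16  ] ang -0.1208 tilt [-0.001  0.    -1.   ] turn -0.1208 shift_after [ 11.59 -39.2    0.  ] w 0.0458 F [-0.6 -0.6 -1.9]
```

```bash
python3 -m crank '[[0.2,-1.3,0,0],[0.5,-2.5,0,0],[0.5,-3,0,0],[0.5,-3,0,0],[0.5,-3,0,0],[0.5,-3,0,0],[0.5,-3,0,0],[0.5,-3,0,0],[0.5,-3,0,0],[0.5,-3,0,0],[0.5,-3,0,0],[0.5,-3,0,0]]'; python3 -m crank '[[0.5,-3,0,0],[0.5,-2.5,0,0],[0.5,-1,0,0],[0,0,0,0],[0,0,0,0]]'; python3 go.py .418 -.320 .029 -.12
```

```text
time_s: 22.43
eef_pos: [0.4353, -0.258, 0.1592]
ee_rot: [0.061, 0.998, 0.001, -0.001]
contact_force: [0.8, 0.2, -0.8]
gripper_width: 0.0458
time_s: 22.85
eef_pos: [0.4134, -0.3186, 0.1596]
ee_rot: [0.061, 0.998, 0.001, -0.001]
contact_force: [-0.6, 0.5, -1.3]
gripper_width: 0.0458
t 22.85 pos [ 0.4134 -0.3186  0.1596] ang -0.1227 tilt [-0.002  0.003 -1.   ] turn -0.0027 shift_after [-0.48 -0.09 13.06] w 0.0458 F [-0.6  0.5 -1.3]
```

```bash
python3 -m crank '[[-0.4,-0.1,1,0],[0,0,2,0],[0,0,2,0],[0,0,2,0],[0,0,2,0],[0,0,1.5,0],[0,0,1,0],[0,0,0.6,0],[0,0,0.4,0],[0,0,0,0],[0,0,0,0]]'; python3 go.py .418 -.320 .029 -.12;python3 -m crank '[[0,0,0.2,0],[0,0,0.2,0],[0,0,0.1,0],[0,0,0,0],[0,0,0,0]]'; python3 go.py .418 -.320 .029 -.12
```

```text
time_s: 23.77
eef_pos: [0.4189, -0.321, 0.0359]
ee_rot: [0.06, 0.998, -0.0, 0.0]
contact_force: [0.3, -0.7, -1.8]
gripper_width: 0.0454
t 23.77 pos [ 0.4189 -0.321   0.0359] ang -0.1204 tilt [ 0.001 -0.001 -1.   ] turn -0.0004 shift_after [0.1  0.09 0.69] w 0.0454 F [ 0.3 -0.7 -1.8]
time_s: 24.18
eef_pos: [0.4184, -0.3211, 0.0307]
ee_rot: [0.06, 0.998, -0.0, 0.0]
contact_force: [-0.5, -0.2, -1.4]
gripper_width: 0.0458
t 24.18 pos [ 0.4184 -0.3211  0.0307] ang -0.121 tilt [ 0. -0. -1.] turn -0.001 shift_after [0.06 0.1  0.17] w 0.0458 F [-0.5 -0.2 -1.4]
```

```bash
python3 -m crank '[[0,0,0.1,0],[0,0,0.1,0],[0,0,0,0],[0,0,0,0]]'; python3 go.py .418 -.320 .029 -.12
```

```text
time_s: 24.52
eef_pos: [0.4185, -0.3211, 0.0291]
ee_rot: [0.06, 0.998, -0.0, 0.0]
contact_force: [-1.1, 0.1, 4.6]
gripper_width: 0.0459
t 24.52 pos [ 0.4185 -0.3211  0.0291] ang -0.1208 tilt [ 0. -0. -1.] turn -0.0008 shift_after [0.07 0.11 0.01] w 0.0459 F [-1.1  0.1  4.6]
```

```bash
python3 -m crank '[[0,0,0,0],[0,0,0,0],[0,0,0,0],[0,0,0,0],[0,0,-1,0],[0,0,-2,0],[0,0,-2.5,0],[0,0,-2.5,0],[0,0,-2.5,0],[0,0,-2.5,0],[0,0,-0.5,0],[0,0,0,0]]' 6.2
python3 - <<'E'
from h import *
im=capture("scene"); cv2.imwrite("pics/s7.png",cv2.resize(im[120:260,180:440,::-1],None,fx=3,fy=3,interpolation=cv2.INTER_CUBIC))
im=capture("top"); cv2.imwrite("pics/t7.png",cv2.resize(im[140:310,270:530,::-1],None,fx=3,fy=3,interpolation=cv2.INTER_CUBIC))
s=silhouettes("slidebox_c","top")[0]; r=fit("top","slidebox_c",s["mask"],(.58,-.02,-.1),.006); print(r.x.round(4),1-r.fun,s["confidence"])
for l in("beaker_c","weight_c"):
    s=silhouettes(l,"top")[0]; print(l,fit("top",l,s["mask"],(.6,.08,0) if l[0]=="b" else (.584,-.11,0),.006,rot=False).x.round(4))
E
python3 go.py .5805 -.0207 .16 -1.671
```

```text
time_s: 25.52
eef_pos: [0.4194, -0.322, 0.166]
ee_rot: [0.06, 0.998, -0.002, 0.002]
contact_force: [-0.2, 0.4, -0.4]
gripper_width: 0.062
[ 0.5795 -0.0207 -0.0734] 0.9365518052452075 0.9
beaker_c [0.6005 0.0797 0.0359]
weight_c [ 0.5835 -0.1113  0.0435]
t 25.77 pos [ 0.4177 -0.3202  0.1621] ang -0.1209 tilt [-0.002  0.002 -1.   ] turn 1.5501 shift_after [31.42 13.2   0.21] w 0.062 F [ 0.6  0.8 -0.4]
```

View pics/s7.png

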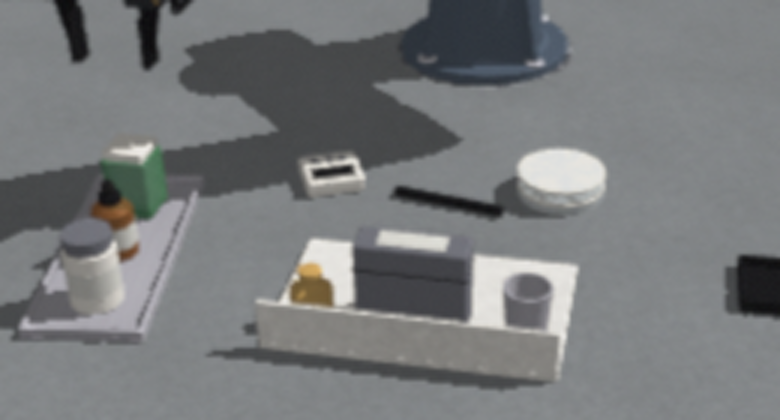

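View pics/t7.png

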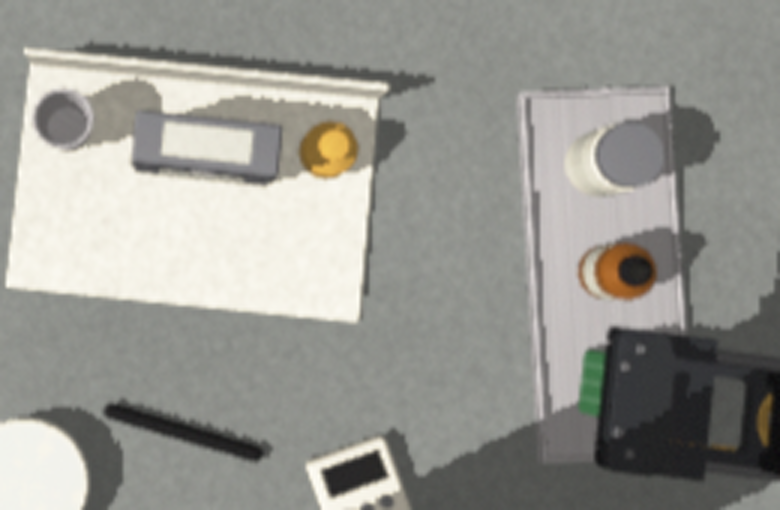

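```bash
python3 -m crank '[[0,0,0,0.12],[0,0,0,0.12],[0,0,0,0.12],[0,0,0,0.12],[0,0,0,0.12],[0,0,0,0.12],[0,0,0,0.12],[0,0,0,0.12],[0,0,0,0.12],[0,0,0,0.12],[0,0,0,0.12],[0,0,0,0.12]]'; python3 -m crank '[[0,0,0,0.1],[0,0,0,0],[0,0,0,0]]';python3 go.py .5803 -.0207 .16 -1.661
```

```text
time_s: 26.77
eef_pos: [0.4179, -0.3204, 0.1621]
ee_rot: [0.706, 0.709, 0.0, -0.002]
contact_force: [0.5, -0.5, -0.6]
gripper_width: 0.0616
time_s: 27.02
eef_pos: [0.418, -0.3206, 0.1625]
ee_rot: [0.737, 0.676, 0.0, -0.001]
contact_force: [0.1, 0.3, 1.2]
gripper_width: 0.0621
t 27.02 pos [ 0.418  -0.3206  0.1625] ang -1.6582 tilt [-0.001  0.002 -1.   ] turn 0.0028 shift_after [31.33 13.46  0.25] w 0.0621 F [0.1 0.3 1.2]
```

```bash
python3 -m crank '[[1.3,0.5,0,0],[2.9,1.25,0,0],[2.9,1.25,0,0],[2.9,1.25,0,0],[2.9,1.25,0,0],[2.9,1.25,0,0],[2.9,1.25,0,0],[2.9,1.25,0,0],[2.9,1.25,0,0],[2.9,1.25,0,0],[2.7,1.25,0,0],[1.3,0.5,0,0]]'; python3 -m crank '[[0,0,0,0],[0,0,0,0],[0,0,0,0]]';python3 go.py .5803 -.0207 .16 -1.661
```

```text
time_s: 28.02
eef_pos: [0.5823, -0.0163, 0.1634]
ee_rot: [0.737, 0.676, 0.001, -0.0]
contact_force: [-0.6, 0.0, -0.1]
gripper_width: 0.0618
time_s: 28.27
eef_pos: [0.5803, -0.0208, 0.1632]
ee_rot: [0.738, 0.675, -0.001, -0.0]
contact_force: [-0.1, -0.3, -0.8]
gripper_width: 0.0617
t 28.27 pos [ 0.5803 -0.0208  0.1632] ang -1.6603 tilt [-0.001 -0.    -1.   ] turn 0.0007 shift_after [0.01 0.   0.32] w 0.0617 F [-0.1 -0.3 -0.8]
```

```bash
python3 -m crank '[[0,0,1,0],[0,0,2,0],[0,0,2,0],[0,0,2,0],[0,0,2,0],[0,0,1,0],[0,0,0.7,0],[0,0,0.4,0],[0,0,0,0],[0,0,0,0]]';python3 go.py .5803 -.0207 .052 -1.661
python3 - <<'E'
from h import *
im=capture("scene"); cv2.imwrite("pics/s8.png",cv2.resize(im[120:260,180:440,::-1],None,fx=3,fy=3,interpolation=cv2.INTER_CUBIC))
E
```

```text
time_s: 29.1
eef_pos: [0.5816, -0.0207, 0.0531]
ee_rot: [0.738, 0.674, 0.0, 0.0]
contact_force: [-0.4, 0.5, 0.5]
gripper_width: 0.0623
t 29.1 pos [ 0.5816 -0.0207  0.0531] ang -1.6611 tilt [ 0.001 -0.    -1.   ] turn -0.0001 shift_after [-0.01 -0.13  0.11] w 0.0623 F [-0.4  0.5  0.5]
```

View pics/s8.png

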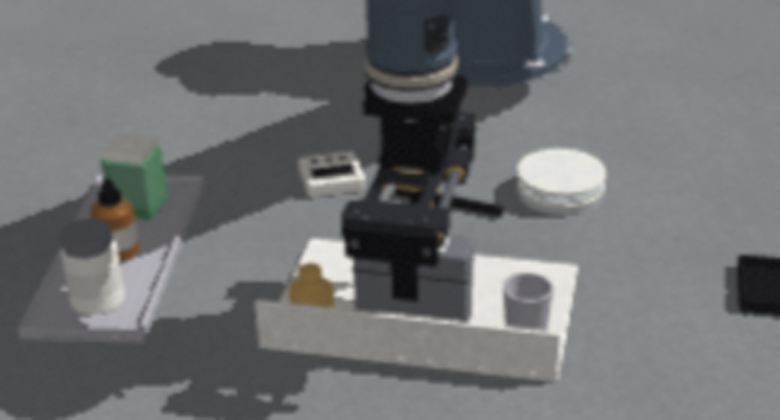

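```bash
python3 -m crank '[[0,0,0,0],[0,0,0,0],[0,0,0,0],[0,0,0,0],[0,0,0,0],[0,0,0,0],[0,0,0,0]]' 2.2 30; python3 go.py .5803 -.0207 .052 -1.661;  python3 -m crank '[[0,0,-0.3,0],[0,0,-1,0],[0,0,-2,0],[0,0,-2,0],[0,0,-2,0],[0,0,-2,0],[0,0,-1.5,0],[0,0,-0.5,0],[0,0,0,0],[0,0,0,0]]'; python3 go.py .5035 .3395 .165 -1.63
```

```text
time_s: 29.73
eef_pos: [0.5814, -0.0204, 0.0528]
ee_rot: [0.738, 0.675, 0.0, 0.0]
contact_force: [0.2, 0.9, 1.1]
gripper_width: 0.0357
t 29.73 pos [ 0.5814 -0.0204  0.0528] ang -1.6608 tilt [ 0.001 -0.    -1.   ] turn 0.0002 shift_after [-0.04 -0.11  0.08] w 0.0357 F [0.2 0.9 1.1]
time_s: 30.57
eef_pos: [0.5806, -0.0203, 0.1654]
ee_rot: [0.738, 0.675, -0.0, -0.0]
contact_force: [-0.8, -0.4, -1.9]
gripper_width: 0.0359
t 30.57 pos [ 0.5806 -0.0203  0.1654] ang -1.6608 tilt [-0.001  0.    -1.   ] turn -0.0308 shift_after [35.46 -9.83  0.04] w 0.0359 F [-0.8 -0.4 -1.9]
```

```bash
python3 -m crank '[[1.2,-0.3,0,-0.03],[2.5,-0.7,0,0],[3,-0.85,0,0],[3,-0.85,0,0],[3,-0.85,0,0],[3,-0.85,0,0],[3,-0.85,0,0],[3,-0.85,0,0],[3,-0.85,0,0],[3,-0.85,0,0],[3,-0.85,0,0],[2.5,-0.6,0,0]]'; python3 -m crank '[[1.5,-0.4,0,0],[0.8,-0.2,0,0],[0,0,0,0],[0,0,0,0],[0,0,0,0]]';python3 go.py .5035 .3395 .165 -1.632
```

```text
time_s: 31.57
eef_pos: [0.5063, 0.3191, 0.1639]
ee_rot: [0.727, 0.686, -0.002, -0.001]
contact_force: [0.6, -0.4, -1.6]
gripper_width: 0.0359
time_s: 31.98
eef_pos: [0.5042, 0.3389, 0.1649]
ee_rot: [0.728, 0.685, -0.001, -0.0]
contact_force: [0.8, -0.5, -2.3]
gripper_width: 0.0359
t 31.98 pos [0.5042 0.3389 0.1649] ang -1.6312 tilt [-0.001 -0.001 -1.   ] turn 0.0008 shift_after [ 0.06 -0.08 -0.01] w 0.0359 F [ 0.8 -0.5 -2.3]
```

```bash
python3 -m crank '[[0,0,1,0],[0,0,2,0],[0,0,2,0],[0,0,2,0],[0,0,1.5,0],[0,0,1,0],[0,0,0.6,0],[0,0,0.4,0],[0,0,0,0],[0,0,0,0]]';python3 go.py .5035 .3395 .052 -1.632
python3 - <<'E'
from h import *
im=capture("scene"); cv2.imwrite("pics/s9.png",cv2.resize(im[120:260,300:540,::-1],None,fx=3,fy=3,interpolation=cv2.INTER_CUBIC))
E
```

```text
time_s: 32.82
eef_pos: [0.505, 0.34, 0.061]
ee_rot: [0.728, 0.685, 0.001, 0.0]
contact_force: [0.5, 0.4, -2.4]
gripper_width: 0.0359
t 32.82 pos [0.505 0.34  0.061] ang -1.631 tilt [ 0.001  0.    -1.   ] turn 0.001 shift_after [-0.06 -0.15  0.9 ] w 0.0359 F [ 0.5  0.4 -2.4]
```

View pics/s9.png

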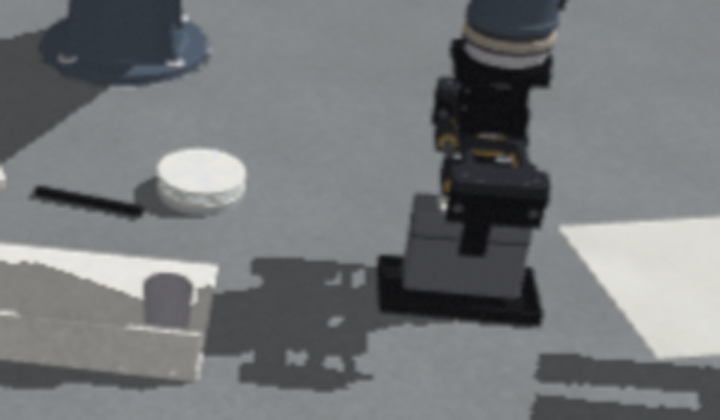

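```bash
python3 -m crank '[[0,-0.1,0.4,0],[0,0,0.3,0],[0,0,0.1,0],[0,0,0,0],[0,0,0,0]]';python3 go.py .5035 .3395 .052 -1.632
```

```text
time_s: 33.28
eef_pos: [0.5034, 0.3401, 0.0525]
ee_rot: [0.728, 0.686, -0.0, -0.0]
contact_force: [-0.6, 0.2, -2.0]
gripper_width: 0.0356
t 33.28 pos [0.5034 0.3401 0.0525] ang -1.6307 tilt [-0.  0. -1.] turn 0.0013 shift_after [-0.06  0.01  0.05] w 0.0356 F [-0.6  0.2 -2. ]
```

```bash
python3 -m crank '[[0,0,0.06,0],[0,0,0.04,0],[0,0,0,0],[0,0,0,0]]';python3 go.py .5035 .3395 .052 -1.632
```

```text
time_s: 33.62
eef_pos: [0.5036, 0.3401, 0.0518]
ee_rot: [0.728, 0.686, 0.0, 0.0]
contact_force: [0.9, -0.0, 0.8]
gripper_width: 0.036
t 33.62 pos [0.5036 0.3401 0.0518] ang -1.6309 tilt [ 0.  0. -1.] turn 0.0011 shift_after [-0.06 -0.01 -0.02] w 0.036 F [ 0.9 -0.   0.8]
```

```bash
python3 -m crank '[[0,0,0.03,0],[0,0,0,0],[0,0,0,0],[0,0,0,0],[0,0,0,0],[0,0,-1,0],[0,0,-2,0],[0,0,-2.5,0],[0,0,-2.5,0],[0,0,-2.5,0],[0,0,-1,0],[0,0,0,0]]' 5.8; python3 -m crank '[[-1,0,0,-0.12],[-2,0,0,-0.12],[-2,0,0,-0.12],[-2,0,0,-0.12],[-2,0,0,-0.12],[-2,0,0,-0.12],[-2,0,0,-0.12],[-2,0,0,-0.12],[-2,0,0,-0.12],[-2,0,0,-0.12],[-2,0,0,-0.12],[-1,0,0,-0.12]]'
python3 - <<'E'
from h import *
im=capture("scene"); cv2.imwrite("pics/s10.png",cv2.resize(im[120:260,200:540,::-1],None,fx=2.3,fy=2.3,interpolation=cv2.INTER_CUBIC))
im=capture("top"); cv2.imwrite("pics/t10.png",cv2.resize(im[140:310,120:520,::-1],None,fx=2,fy=2,interpolation=cv2.INTER_CUBIC))
for l,x0,z in(("slidebox_c",(.5035,.34,-.06),.005),("rest",(.504,.339,-.06),0)):
  for c in("top","scene"):
    s=silhouettes(l,c)
    if s: r=fit(c,l,s[0]["mask"],x0,z); print(l,c,r.x.round(4),round(1-r.fun,3))
E
python3 go.py .418 -.320 .165 -.121
```

```text
time_s: 34.62
eef_pos: [0.5054, 0.3409, 0.1697]
ee_rot: [0.728, 0.686, 0.003, 0.001]
contact_force: [0.3, 0.3, -1.2]
gripper_width: 0.058
time_s: 35.62
eef_pos: [0.62, 0.1697, 0.1644]
ee_rot: [0.093, 0.996, -0.0, -0.001]
contact_force: [0.6, 0.5, 1.0]
gripper_width: 0.0585
slidebox_c scene [ 0.5082  0.3399 -0.0852] 0.963
rest scene [ 0.5076  0.3394 -0.0709] 0.484
t 35.92 pos [0.6171 0.172  0.1653] ang -0.1922 tilt [-0.003 -0.    -1.   ] turn -0.0712 shift_after [ 1.382e+01 -5.124e+01  3.000e-02] w 0.0577 F [-0.5 -0.1  0.7]
```

View pics/s10.png

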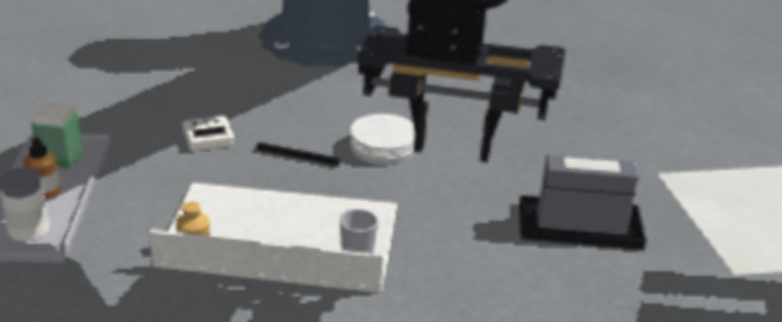

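View pics/t10.png

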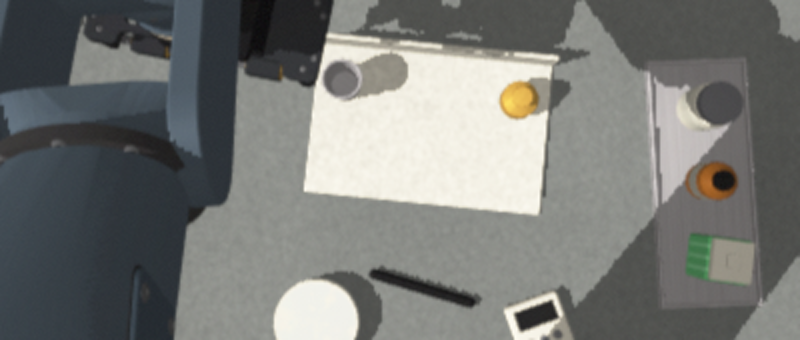

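The slide box stands upright in the rest, and the three wait upright on the tray. Now the staining jar goes back.

```bash
python3 -m crank '[[0,0,0,-0.071],[0.5,-1.5,0,0],[0.9,-3.5,0,0],[0.9,-3.5,0,0],[0.9,-3.5,0,0],[0.9,-3.5,0,0],[0.9,-3.5,0,0],[0.9,-3.5,0,0],[0.9,-3.5,0,0],[0.9,-3.5,0,0],[0.9,-3.5,0,0],[0.9,-3.5,0,0]]' 6.2; python3 -m crank '[[0.9,-3.5,0,0],[0.9,-3.5,0,0],[0.9,-3.5,0,0],[0.9,-3.5,0,0],[0.7,-2.5,0,0],[0.2,-1.2,0,0],[0,0,0,0],[0,0,0,0],[0,0,0,0]]'; python3 go.py .4185 -.3211 .0291 -.121
```

```text
time_s: 36.92
eef_pos: [0.4794, -0.1798, 0.1664]
ee_rot: [0.06, 0.998, 0.0, -0.0]
contact_force: [0.5, -0.3, 0.8]
gripper_width: 0.0621
time_s: 37.67
eef_pos: [0.4151, -0.3476, 0.1661]
ee_rot: [0.059, 0.998, 0.001, -0.0]
contact_force: [0.7, -0.2, -0.2]
gripper_width: 0.062
t 37.67 pos [ 0.4151 -0.3476  0.1661] ang -0.1189 tilt [-0.001  0.002 -1.   ] turn 0.0021 shift_after [-0.02  2.67 13.7 ] w 0.062 F [ 0.7 -0.2 -0.2]
```

```bash
python3 -m crank '[[0,1.5,0,0.001],[0,1.2,0,0],[0,0,1,0],[0,0,2,0],[0,0,2,0],[0,0,2,0],[0,0,2,0],[0,0,2,0],[0,0,1.3,0],[0,0,0.8,0],[0,0,0,0],[0,0,0,0]]'; python3 go.py .4185 -.3211 .0291 -.121
```

```text
time_s: 38.67
eef_pos: [0.4183, -0.3223, 0.0349]
ee_rot: [0.06, 0.998, 0.0, -0.0]
contact_force: [-0.4, -1.1, 0.1]
gripper_width: 0.0623
t 38.67 pos [ 0.4183 -0.3223  0.0349] ang -0.12 tilt [-0.001  0.001 -1.   ] turn 0.001 shift_after [-0.01  0.12  0.58] w 0.0623 F [-0.4 -1.1  0.1]
```

```bash
python3 -m crank '[[0,0.1,0.3,0.001],[0,0,0.2,0],[0,0,0.1,0],[0,0,0,0],[0,0,0,0]]'; python3 -m crank '[[0,0,0,0],[0,0,0,0],[0,0,0,0],[0,0,0,0],[0,0,0,0],[0,0,0,0]]' 3.2 22; python3 go.py .4185 -.3211 .0291 -.121;  python3 -m crank '[[0,0,-0.3,0],[0,0,-1,0],[0,0,-2,0],[0,0,-2,0],[0,0,-2,0],[0,0,-2,0],[0,0,-2,0],[0,0,-1.5,0],[0,0,-0.2,0],[0,0,0,0],[0,0,0,0]]'; python3 go.py .535 .0715 .16 -.121
```

```text
time_s: 39.08
eef_pos: [0.4185, -0.3222, 0.0296]
ee_rot: [0.061, 0.998, -0.0, 0.0]
contact_force: [-0.4, -0.5, -0.0]
gripper_width: 0.0623
time_s: 39.58
eef_pos: [0.4183, -0.322, 0.0293]
ee_rot: [0.061, 0.998, 0.0, -0.0]
contact_force: [-0.4, 1.3, 0.9]
gripper_width: 0.046
t 39.58 pos [ 0.4183 -0.322   0.0293] ang -0.1218 tilt [-0.  0. -1.] turn -0.0008 shift_after [-0.01  0.09  0.02] w 0.046 F [-0.4  1.3  0.9]
time_s: 40.5
eef_pos: [0.4179, -0.3215, 0.1589]
ee_rot: [0.061, 0.998, 0.0, -0.0]
contact_force: [-0.9, 0.5, -1.6]
gripper_width: 0.0459
t 40.5 pos [ 0.4179 -0.3215  0.1589] ang -0.1218 tilt [-0.001  0.001 -1.   ] turn -0.0008 shift_after [-6.88 40.43 -0.11] w 0.0459 F [-0.9  0.5 -1.6]
```

```bash
python3 -m crank '[[-0.2,1.2,0,0],[-0.4,2.5,0,0],[-0.5,3,0,0],[-0.5,3,0,0],[-0.5,3,0,0],[-0.5,3,0,0],[-0.5,3,0,0],[-0.5,3,0,0],[-0.5,3,0,0],[-0.5,3,0,0],[-0.5,3,0,0],[-0.5,3,0,0]]'; python3 -m crank '[[-0.5,3,0,0],[-0.5,2.5,0,0],[-0.3,1.2,0,0],[0,0,0,0],[0,0,0,0],[0,0,0,0]]'; python3 go.py .535 .0715 .0305 -.121
```

```text
time_s: 41.5
eef_pos: [0.5137, 0.0082, 0.1579]
ee_rot: [0.061, 0.998, 0.0, -0.002]
contact_force: [0.5, 0.3, -1.9]
gripper_width: 0.0455
time_s: 42.0
eef_pos: [0.5349, 0.07, 0.1585]
ee_rot: [0.061, 0.998, -0.0, -0.001]
contact_force: [-0.4, -0.2, -1.9]
gripper_width: 0.0459
t 42.0 pos [0.5349 0.07   0.1585] ang -0.1219 tilt [-0.002 -0.    -1.   ] turn -0.0009 shift_after [1.00e-02 1.50e-01 1.28e+01] w 0.0459 F [-0.4 -0.2 -1.9]
```

```bash
python3 -m crank '[[0,0.1,1,0],[0,0,2,0],[0,0,2,0],[0,0,2,0],[0,0,2,0],[0,0,1.5,0],[0,0,1,0],[0,0,0.6,0],[0,0,0.2,0],[0,0,0,0],[0,0,0,0]]'; python3 go.py .535 .0715 .031 -.121
```

```text
time_s: 42.92
eef_pos: [0.5366, 0.0713, 0.0368]
ee_rot: [0.061, 0.998, -0.0, 0.001]
contact_force: [0.4, -0.2, -1.1]
gripper_width: 0.046
t 42.92 pos [0.5366 0.0713 0.0368] ang -0.1221 tilt [ 0.001 -0.    -1.   ] turn -0.0011 shift_after [ 0.16 -0.    0.58] w 0.046 F [ 0.4 -0.2 -1.1]
```

```bash
python3 -m crank '[[0.15,0,0.2,0],[0,0,0.2,0],[0,0,0.1,0],[0,0,0,0],[0,0,0,0]]'; python3 go.py .535 .0715 .031 -.121
```

```text
time_s: 43.33
eef_pos: [0.5346, 0.0718, 0.0314]
ee_rot: [0.061, 0.998, -0.0, 0.0]
contact_force: [-0.6, 0.4, -2.1]
gripper_width: 0.0455
t 43.33 pos [0.5346 0.0718 0.0314] ang -0.1217 tilt [ 0. -0. -1.] turn -0.0007 shift_after [-0.04 -0.03  0.04] w 0.0455 F [-0.6  0.4 -2.1]
```

```bash
python3 -m crank '[[0,0,0.05,0],[0,0,0.03,0],[0,0,0,0],[0,0,0,0]]'; python3 go.py .535 .0715 .031 -.121
```

```text
time_s: 43.67
eef_pos: [0.5347, 0.0718, 0.0313]
ee_rot: [0.061, 0.998, 0.0, 0.0]
contact_force: [-1.1, -0.8, 4.5]
gripper_width: 0.0462
t 43.67 pos [0.5347 0.0718 0.0313] ang -0.1217 tilt [ 0.001 -0.    -1.   ] turn -0.0007 shift_after [-0.04 -0.03  0.03] w 0.0462 F [-1.1 -0.8  4.5]
```

```bash
python3 -m crank '[[0,0,0,0],[0,0,0,0],[0,0,0,0],[0,0,0,0],[0,0,-1,0],[0,0,-2,0],[0,0,-2.5,0],[0,0,-2.5,0],[0,0,-2.5,0],[0,0,-2.5,0],[0,0,0,-0.033],[0,0,0,0]]' 5.8;  python3 go.py .4988 -.3169 .16 -.0885
```

```text
time_s: 44.67
eef_pos: [0.5357, 0.0717, 0.1629]
ee_rot: [0.044, 0.999, -0.0, 0.002]
contact_force: [-0.9, 0.7, 0.2]
gripper_width: 0.058
t 44.67 pos [0.5357 0.0717 0.1629] ang -0.0881 tilt [ 0.005 -0.    -1.   ] turn 0.0004 shift_after [  0.24 -39.04   0.29] w 0.058 F [-0.9  0.7  0.2]
```

```bash
python3 -m crank '[[0,-1.5,0,0],[0,-3.6,0,0],[0,-3.6,0,0],[0,-3.6,0,0],[0,-3.6,0,0],[0,-3.6,0,0],[0,-3.6,0,0],[0,-3.6,0,0],[0,-3.6,0,0],[0,-3.6,0,0],[0.2,-3.6,0,0],[0,-1.5,0,0]]';python3 -m crank '[[0,0,0,0],[0,0,0,0],[0,0,0,0]]'; python3 go.py .4988 -.3169 .0231 -.0885
```

```text
time_s: 45.67
eef_pos: [0.497, -0.3212, 0.1599]
ee_rot: [0.046, 0.999, -0.001, -0.0]
contact_force: [-0.3, -0.0, 0.4]
gripper_width: 0.058
time_s: 45.92
eef_pos: [0.4973, -0.3145, 0.1598]
ee_rot: [0.044, 0.999, 0.001, -0.001]
contact_force: [-0.7, -0.1, -0.8]
gripper_width: 0.0583
t 45.92 pos [ 0.4973 -0.3145  0.1598] ang -0.0886 tilt [-0.002  0.003 -1.   ] turn -0.0001 shift_after [-0.17 -0.22 13.67] w 0.0583 F [-0.7 -0.1 -0.8]
```

```bash
python3 -m crank '[[-0.1,-0.1,1,0],[0,0,2,0],[0,0,2,0],[0,0,2,0],[0,0,2,0],[0,0,2,0],[0,0,1.2,0],[0,0,0.8,0],[0,0,0.4,0],[0,0,0,0],[0,0,0,0],[0,0,0,0]]'; python3 go.py .4988 -.3169 .0231 -.0885
```

```text
time_s: 46.92
eef_pos: [0.4995, -0.3181, 0.0274]
ee_rot: [0.044, 0.999, -0.001, 0.001]
contact_force: [0.3, -0.0, -0.1]
gripper_width: 0.0582
t 46.92 pos [ 0.4995 -0.3181  0.0274] ang -0.0887 tilt [ 0.002 -0.001 -1.   ] turn -0.0002 shift_after [0.08 0.11 0.43] w 0.0582 F [ 0.3 -0.  -0.1]
```

```bash
python3 -m crank '[[0.05,0.1,0.3,0],[0,0,0.1,0],[0,0,0,0],[0,0,0,0]]'; python3 go.py .4988 -.3169 .0231 -.0885; python3 -m crank '[[0,0,0,0],[0,0,0,0],[0,0,0,0],[0,0,0,0],[0,0,0,0],[0,0,0,0]]' 2.6 20; python3 go.py .4988 -.3169 .0231 -.0885;  python3 -m crank '[[0,0,-0.3,0],[0,0,-1,0],[0,0,-2,0],[0,0,-2,0],[0,0,-2,0],[0,0,-2,0],[0,0,-2,0],[0,0,-1.5,0],[0,0,-0.5,0],[0,0,0,0],[0,0,0,0]]'; python3 go.py .5263 -.0080 .16 -.0885
```

```text
time_s: 47.25
eef_pos: [0.4984, -0.3166, 0.0226]
ee_rot: [0.044, 0.999, -0.0, 0.0]
contact_force: [-0.6, -0.3, 0.0]
gripper_width: 0.0583
t 47.25 pos [ 0.4984 -0.3166  0.0226] ang -0.0889 tilt [ 0. -0. -1.] turn -0.0004 shift_after [-0.04 -0.02 -0.05] w 0.0583 F [-0.6 -0.3  0. ]
time_s: 47.75
eef_pos: [0.4985, -0.3166, 0.0225]
ee_rot: [0.044, 0.999, -0.0, 0.0]
contact_force: [0.9, 0.2, 0.8]
gripper_width: 0.0392
t 47.75 pos [ 0.4985 -0.3166  0.0225] ang -0.0887 tilt [ 0. -0. -1.] turn -0.0002 shift_after [-0.03 -0.02 -0.06] w 0.0392 F [0.9 0.2 0.8]
time_s: 48.67
eef_pos: [0.4981, -0.3163, 0.1554]
ee_rot: [0.044, 0.999, 0.0, -0.0]
contact_force: [0.2, -0.2, -1.4]
gripper_width: 0.0393
t 48.67 pos [ 0.4981 -0.3163  0.1554] ang -0.0888 tilt [-0.  0. -1.] turn -0.0003 shift_after [-0.08 30.96 -0.46] w 0.0393 F [ 0.2 -0.2 -1.4]
```

```bash
python3 -m crank '[[0,1.2,0,0],[0,2.5,0,0],[0,3,0,0],[0,3,0,0],[0,3,0,0],[0,3,0,0],[0,3,0,0],[0,3,0,0],[0,3,0,0],[0,3,0,0],[0,2,0,0],[0,1.2,0,0]]'; python3 -m crank '[[0,0,0,0],[0,0,0,0],[0,0,0,0],[0,0,0,0]]'; python3 go.py .5263 -.0081 .0246 -.0885
```

```text
time_s: 49.67
eef_pos: [0.5241, -0.0054, 0.1542]
ee_rot: [0.043, 0.999, 0.001, -0.002]
contact_force: [-0.9, -1.2, -1.1]
gripper_width: 0.0392
time_s: 50.0
eef_pos: [0.5259, -0.0101, 0.1553]
ee_rot: [0.045, 0.999, -0.0, -0.0]
contact_force: [0.2, -1.0, -1.0]
gripper_width: 0.0393
t 50.0 pos [ 0.5259 -0.0101  0.1553] ang -0.0903 tilt [-0. -0. -1.] turn -0.0018 shift_after [-0.02  0.2  13.07] w 0.0393 F [ 0.2 -1.  -1. ]
```

```bash
python3 -m crank '[[0,0.2,1,0],[0,0,2,0],[0,0,2,0],[0,0,2,0],[0,0,2,0],[0,0,1.5,0],[0,0,1,0],[0,0,0.6,0],[0,0,0.5,0],[0,0,0,0],[0,0,0,0],[0,0,0,0]]'; python3 go.py .5263 -.0081 .0246 -.0885
```

```text
time_s: 51.0
eef_pos: [0.5266, -0.007, 0.0301]
ee_rot: [0.044, 0.999, -0.0, 0.001]
contact_force: [-0.2, -1.0, -1.3]
gripper_width: 0.0397
t 51.0 pos [ 0.5266 -0.007   0.0301] ang -0.0888 tilt [ 0.002 -0.    -1.   ] turn -0.0003 shift_after [ 0.02 -0.11  0.55] w 0.0397 F [-0.2 -1.  -1.3]
```

```bash
python3 -m crank '[[0,-0.1,0.2,0],[0,0,0.15,0],[0,0,0.1,0],[0,0,0,0],[0,0,0,0]]'; python3 go.py .5263 -.0081 .0246 -.0885
```

```text
time_s: 51.42
eef_pos: [0.526, -0.0078, 0.025]
ee_rot: [0.044, 0.999, -0.0, 0.0]
contact_force: [0.1, -0.4, -1.3]
gripper_width: 0.0391
t 51.42 pos [ 0.526  -0.0078  0.025 ] ang -0.0888 tilt [ 0. -0. -1.] turn -0.0003 shift_after [-0.04 -0.03  0.04] w 0.0391 F [ 0.1 -0.4 -1.3]
```

```bash
python3 -m crank '[[-0.03,-0.02,0.06,0],[0,0,0.03,0],[0,0,0,0],[0,0,0,0]]'; python3 go.py .5263 -.0081 .0246 -.0885
```

```text
time_s: 51.75
eef_pos: [0.5262, -0.008, 0.0244]
ee_rot: [0.044, 0.999, 0.0, 0.0]
contact_force: [-1.0, 0.5, 3.8]
gripper_width: 0.0395
t 51.75 pos [ 0.5262 -0.008   0.0244] ang -0.0888 tilt [ 0.  0. -1.] turn -0.0003 shift_after [-0.01 -0.01 -0.02] w 0.0395 F [-1.   0.5  3.8]
```

```bash
python3 -m crank '[[0,0,0,0],[0,0,0,0],[0,0,0,0],[0,0,0,0],[0,0,-1,0],[0,0,-2,0],[0,0,-2.5,0],[0,0,-2.5,0],[0,0,-2.5,0],[0,0,-2.5,0],[0,0,-0.5,0.004],[0,0,0,0]]' 6.2;  python3 go.py .5783 -.3118 .16 -.093
```

```text
time_s: 52.75
eef_pos: [0.5276, -0.0083, 0.1614]
ee_rot: [0.046, 0.999, -0.0, 0.003]
contact_force: [0.3, 0.3, -0.5]
gripper_width: 0.0619
t 52.75 pos [ 0.5276 -0.0083  0.1614] ang -0.0929 tilt [ 0.005 -0.001 -1.   ] turn 0.0001 shift_after [ -7.87 -29.75   0.14] w 0.0619 F [ 0.3  0.3 -0.5]
```

```bash
python3 -m crank '[[-0.3,-1.3,0,0],[-0.8,-3,0,0],[-0.8,-3,0,0],[-0.8,-3,0,0],[-0.8,-3,0,0],[-0.8,-3,0,0],[-0.8,-3,0,0],[-0.8,-3,0,0],[-0.8,-3,0,0],[-0.8,-3,0,0],[-0.4,-1.4,0,0],[0,0,0,0]]';python3 -m crank '[[0,0,0,0],[0,0,0,0]]'; python3 go.py .5783 -.3118 .028 -.093
```

```text
time_s: 53.75
eef_pos: [0.5768, -0.3151, 0.1571]
ee_rot: [0.048, 0.999, -0.0, -0.0]
contact_force: [0.2, 0.2, 0.5]
gripper_width: 0.062
time_s: 53.92
eef_pos: [0.5762, -0.3091, 0.1578]
ee_rot: [0.046, 0.999, 0.001, -0.001]
contact_force: [0.8, 0.7, 0.0]
gripper_width: 0.0621
t 53.92 pos [ 0.5762 -0.3091  0.1578] ang -0.0924 tilt [-0.003  0.003 -1.   ] turn 0.0006 shift_after [-0.23 -0.25 12.98] w 0.0621 F [0.8 0.7 0. ]
```

```bash
python3 -m crank '[[0,0,1,0],[0,0,2,0],[0,0,2,0],[0,0,2,0],[0,0,2,0],[0,0,2,0],[0,0,0.8,0],[0,0,0.6,0],[0,0,0.2,0],[0,0,0,0],[0,0,0,0],[0,0,0,0]]'; python3 go.py .5784 -.3118 .028 -.093
```

```text
time_s: 54.92
eef_pos: [0.5781, -0.3115, 0.0343]
ee_rot: [0.046, 0.999, -0.001, 0.001]
contact_force: [0.9, -0.2, 0.7]
gripper_width: 0.0622
t 54.92 pos [ 0.5781 -0.3115  0.0343] ang -0.0927 tilt [ 0.002 -0.001 -1.   ] turn 0.0003 shift_after [-0.03 -0.02  0.63] w 0.0622 F [ 0.9 -0.2  0.7]
```

```bash
python3 -m crank '[[-0.03,0,0.3,0],[0,0,0.2,0],[0,0,0.1,0],[0,0,0,0],[0,0,0,0]]';  python3 -m crank '[[0,0,0,0],[0,0,0,0],[0,0,0,0],[0,0,0,0],[0,0,0,0],[0,0,0,0]]' 3.5 20; python3 go.py .5784 -.3118 .028 -.093;  python3 -m crank '[[0,0,-0.3,0],[0,0,-1,0],[0,0,-2,0],[0,0,-2,0],[0,0,-2,0],[0,0,-2,0],[0,0,-2,0],[0,0,-1.5,0],[0,0,-0.2,0],[0,0,0,0],[0,0,0,0]]'; python3 go.py .5210 -.0972 .16 -.093
```

```text
time_s: 55.33
eef_pos: [0.5775, -0.3111, 0.0269]
ee_rot: [0.046, 0.999, 0.0, -0.0]
contact_force: [-0.6, -1.2, -0.6]
gripper_width: 0.0621
time_s: 55.83
eef_pos: [0.5777, -0.3112, 0.0271]
ee_rot: [0.046, 0.999, -0.0, 0.0]
contact_force: [0.7, -0.1, 0.2]
gripper_width: 0.0469
t 55.83 pos [ 0.5777 -0.3112  0.0271] ang -0.0928 tilt [ 0. -0. -1.] turn 0.0002 shift_after [-0.08 -0.05 -0.09] w 0.0469 F [ 0.7 -0.1  0.2]
time_s: 56.75
eef_pos: [0.5771, -0.3107, 0.1567]
ee_rot: [0.046, 0.999, 0.0, -0.0]
contact_force: [1.3, 0.5, -1.1]
gripper_width: 0.0478
t 56.75 pos [ 0.5771 -0.3107  0.1567] ang -0.0928 tilt [-0.001  0.001 -1.   ] turn 0.0002 shift_after [ 7.57 20.73 -0.33] w 0.0478 F [ 1.3  0.5 -1.1]
```

```bash
python3 -m crank '[[0.3,1,0,0],[0.8,2.2,0,0],[0.8,2.2,0,0],[0.8,2.2,0,0],[0.8,2.2,0,0],[0.8,2.2,0,0],[0.8,2.2,0,0],[0.8,2.2,0,0],[0.8,2.2,0,0],[0.7,1.5,0,0],[0.2,0.6,0,0],[0,0,0,0]]'; python3 -m crank '[[0,0,0,0],[0,0,0,0],[0,0,0,0]]'; python3 go.py .5206 -.0973 .0291 -.093
```

```text
time_s: 57.75
eef_pos: [0.52, -0.0962, 0.1565]
ee_rot: [0.045, 0.999, 0.0, -0.001]
contact_force: [-0.2, -0.1, -1.7]
gripper_width: 0.0474
time_s: 58.0
eef_pos: [0.5219, -0.0992, 0.1571]
ee_rot: [0.047, 0.999, -0.0, 0.0]
contact_force: [-0.2, -0.7, -1.3]
gripper_width: 0.0475
t 58.0 pos [ 0.5219 -0.0992  0.1571] ang -0.094 tilt [ 0.001 -0.001 -1.   ] turn -0.001 shift_after [ 0.15  0.18 12.8 ] w 0.0475 F [-0.2 -0.7 -1.3]
```

```bash
python3 -m crank '[[0.1,0.1,1,0],[0,0,2,0],[0,0,2,0],[0,0,2,0],[0,0,2,0],[0,0,1.5,0],[0,0,1,0],[0,0,0.5,0],[0,0,0.3,0],[0,0,0,0],[0,0,0,0],[0,0,0,0]]'; python3 go.py .5206 -.0973 .0291 -.093
```

```text
time_s: 59.0
eef_pos: [0.5209, -0.0972, 0.0349]
ee_rot: [0.046, 0.999, -0.0, 0.001]
contact_force: [0.0, 0.3, 0.1]
gripper_width: 0.0474
t 59.0 pos [ 0.5209 -0.0972  0.0349] ang -0.0928 tilt [ 0.002 -0.001 -1.   ] turn 0.0002 shift_after [ 0.03 -0.02  0.58] w 0.0474 F [0.  0.3 0.1]
```

```bash
python3 -m crank '[[0,0,0.2,0],[0,0,0.2,0],[0,0,0.1,0],[0,0,0,0],[0,0,0,0]]'; python3 go.py .5206 -.0973 .0291 -.093
```

```text
time_s: 59.42
eef_pos: [0.5203, -0.0968, 0.0291]
ee_rot: [0.046, 0.999, -0.0, 0.0]
contact_force: [0.7, -0.0, -1.8]
gripper_width: 0.0476
t 59.42 pos [ 0.5203 -0.0968  0.0291] ang -0.0927 tilt [ 0. -0. -1.] turn 0.0003 shift_after [-0.04 -0.04 -0.  ] w 0.0476 F [ 0.7 -0.  -1.8]
```

```bash
python3 -m crank '[[-0.03,-0.04,0.05,0],[0,0,0.04,0],[0,0,0,0],[0,0,0,0]]'; python3 go.py .5206 -.0973 .0291 -.093
```

```text
time_s: 59.75
eef_pos: [0.5203, -0.0969, 0.029]
ee_rot: [0.046, 0.999, 0.0, -0.0]
contact_force: [-1.1, 1.1, 7.2]
gripper_width: 0.0471
t 59.75 pos [ 0.5203 -0.0969  0.029 ] ang -0.0928 tilt [-0.  0. -1.] turn 0.0002 shift_after [-0.03 -0.04 -0.01] w 0.0471 F [-1.1  1.1  7.2]
```

```bash
python3 -m crank '[[0,0,-0.04,0],[0,0,0,0],[0,0,0,0],[0,0,0,0],[0,0,0,0],[0,0,-1,0],[0,0,-2,0],[0,0,-2.5,0],[0,0,-2.5,0],[0,0,-2.5,0],[0,0,-2.5,0],[0,0,0,0]]' 6.2; python3 -m crank '[[0.5,-2,0,0],[0.8,-3,0,0],[0.8,-3,0,0],[0.8,-3,0,0],[0.8,-3,0,0],[0.8,-3,0,0],[0.8,-3,0,0],[0.8,-3,0,0],[0.8,-3,0,0],[0.5,-2,0,0],[0,0,0,0],[0,0,0,0]]'
cat > chk.py <<'E'
from h import *
import sys
n=sys.argv[1]; D=pickle.load(open("d0.pkl","rb")); c="top"
im=capture("top"); np.save(f"top{n}.npy",im); sc=capture("scene")
ini={"jar_c":(.521,-.0975,0),"dropper_c":(.525,-.0083,0),"stainjar_c":(.534,.071,-.12),"beaker_c":(.6,.08,0),"weight_c":(.584,-.11,0)}
for l,v in ini.items():
    s=silhouettes(l,"top")
    if s:
        a=fit(c,l,s[0]["mask"],v,.006,rot=l[0]=="s"); b=fit(c,l,D[c,l][1][0]["mask"],v,.006,rot=l[0]=="s")
        print(l,"now",a.x.round(4),"start",b.x.round(4),"diff mm",((a.x-b.x)[:2]*1000).round(1))
for l,x0,z in(("slidebox_c",(.5035,.34,-.06),.005),("rest",(.504,.339,-.06),0)):
    s=silhouettes(l,"top"); s=[q for q in s if q["mask"][:,:230].sum()>200]
    if s: print(l,fit(c,l,s[0]["mask"],x0,z).x.round(4))
A=D["top"][150:250,265:415,::-1];B=im[150:250,265:415,::-1]
cv2.imwrite(f"pics/c{n}.png",np.vstack([cv2.resize(q,None,fx=3,fy=3,interpolation=cv2.INTER_CUBIC) for q in(A,B)]))
cv2.imwrite(f"pics/f{n}.png",cv2.resize(im[140:310,120:520,::-1],None,fx=2,fy=2,interpolation=cv2.INTER_CUBIC))
cv2.imwrite(f"pics/g{n}.png",cv2.resize(sc[120:260,180:510,::-1],None,fx=2.4,fy=2.4,interpolation=cv2.INTER_CUBIC))
E
python3 chk.py 11; python3 go.py .42 -.32 .2 -.093
```

```text
time_s: 60.75
eef_pos: [0.5235, -0.0984, 0.1638]
ee_rot: [0.046, 0.999, -0.002, 0.005]
contact_force: [0.7, -0.1, 0.1]
gripper_width: 0.0621
time_s: 61.75
eef_pos: [0.4202, -0.3699, 0.1583]
ee_rot: [0.048, 0.999, 0.0, -0.0]
contact_force: [0.1, 0.3, -0.6]
gripper_width: 0.0619
jar_c now [ 0.5207 -0.0956  0.0321] start [ 0.5209 -0.0973 -0.0552] diff mm [-0.2  1.8]
dropper_c now [ 0.5261 -0.0066  0.0382] start [ 0.5244 -0.0083  0.0112] diff mm [1.7 1.7]
stainjar_c now [ 0.5332  0.0726 -0.1146] start [ 0.5339  0.0709 -0.1309] diff mm [-0.7  1.7]
beaker_c now [0.6017 0.0801 0.0298] start [0.6013 0.0797 0.04  ] diff mm [0.4 0.4]
weight_c now [ 0.5828 -0.1108  0.0215] start [ 0.5839 -0.1113  0.0633] diff mm [-1.1  0.5]
slidebox_c [ 0.5026  0.3392 -0.0574]
rest [ 0.5019  0.3387 -0.0628]
t 62.2 pos [ 0.4212 -0.3685  0.1586] ang -0.0917 tilt [-0.  0. -1.] turn 0.0013 shift_after [ 0.57  4.82 -4.14] w 0.062 F [-0.1 -0.3 -0.2]
```

```bash
sleep 0
```

```text
(no output)
```

View pics/c11.png

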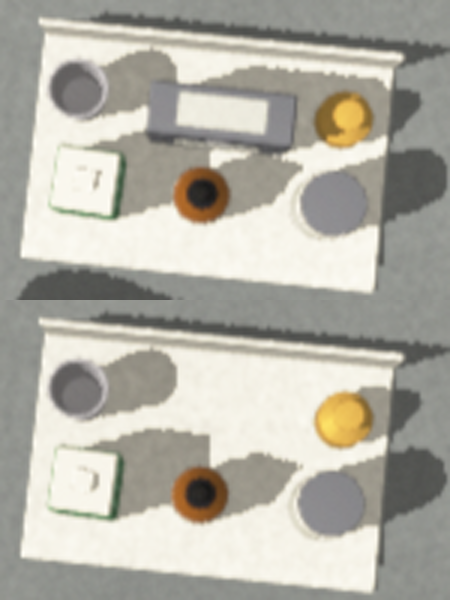

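View pics/g11.png

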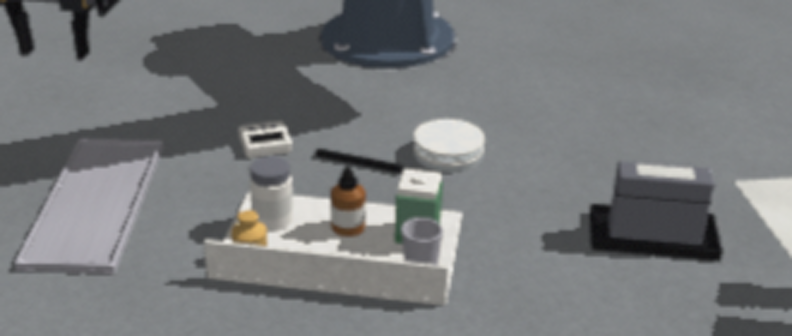

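View pics/f11.png

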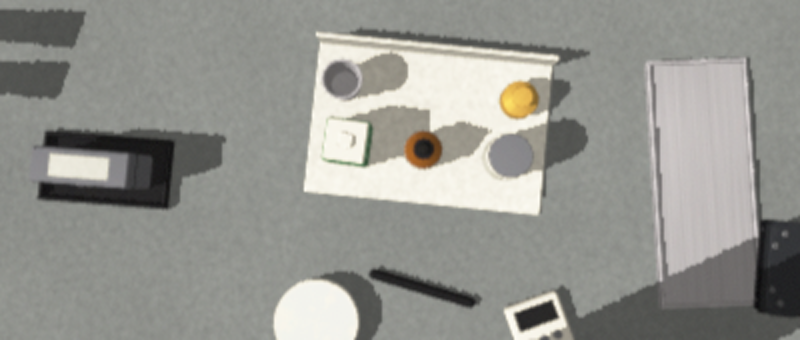

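In the before/after crops the three are back within about 2 mm (a common +1.7 mm in y). The slide box is centred and square in the rest, and the beaker and weight have not moved. The gripper is clear of everything, so I'm handing in.

```bash
python3 -m crank '[[0,0,-1,0],[0,0,-1,0],[0,0,0,0],[0,0,0,0]]' && python3 -c "
from station import *
print(close_job())"
```

```text
time_s: 62.53
eef_pos: [0.4215, -0.37, 0.1799]
ee_rot: [0.046, 0.999, -0.001, 0.001]
contact_force: [-0.2, -0.9, -0.4]
gripper_width: 0.0616
the job is handed in; nothing more can be done
None
```

I moved the round jar, dropper bottle and staining jar onto the steel tray. I then stood the slide box in the black rest and put the three back in their places in the bay. I handed in at about 62.5 s.

Last checks, by fitting the things' outlines in the top view, with a look at both camera pictures:

- **The three in front:** they stand upright at their starting spots. All three sit about 1.7 mm further along y than at the start; the dropper is also 1.7 mm off in x, the other two under 1 mm. I left this small offset uncorrected. The staining jar's angle is within about 0.02 rad of the start.
- **Slide box:** it stands upright in the rest, about 1 mm from the rest's centre and about 0.005 rad off square in the top view. An earlier fit from the scene camera alone showed about 4 mm (x) and 0.02 rad from where I set it, about the offset that camera showed for fixed things too.
- **Beaker and weight:** both are unmoved within the measuring noise of about 1 mm.
- **Forces:** the highest reading I saw after any step was about 7 N, when setting the round jar down. At hand-in the gripper was empty and clear of everything.

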